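Un-nest the sample cups and start the warming plate

ROBOT

A 6-joint arm with a two-finger parallel gripper is mounted at the origin on a cart in front of the work surface, level with it; the furniture and walls round the work are solid. World frame = base frame: x ahead of the robot, y to its left, z up, the work surface at z = 0. Lengths are in mm, angles in rad, forces in N, time in s.
With the tool pointing down it reaches from about 350 to 975 mm from the base axis. Payload 7.1 kg.
Tool frame: the origin (TCP) lies midway between the tips of the shut fingers; the grasp point (between the pads) lies 19 mm behind it (ctrl.grip_point_offset is the distance from the TCP to the grasp point, in mm); z points along the fingers, y is the line along which they close (so a half turn about z gives the same grasp; the last joint's range is limited). The gripper opens to 88 mm and grips with 3 to 60 N. Pads are 20 mm wide; open, the fingers measure 115 mm over their backs; the gripper's body (75 mm by 178 mm) begins 61 mm behind the grasp point.
Start: joints at [1.088, 0.423, 1.63, -0, 1.089, -0.019], TCP at [279.561, 558.972, 200.075] pointing down, gripper open.
Joint ranges: [-3, 3], [-0.9, 2.11], [0.09, 2.58], [-1.31, 4.45], [0.11, 2.69], [-2.54, 2.54]. Speed limits (rad/s): [2.39, 2.39, 3.01, 3.14, 3.14, 3.14].

INTERFACE

Orientations are given as a rotation vector (axis times angle).
In Python, from workcell import get_obs, optics, close_job, spotter, ctrl gives the robot as it stands. The module is installed in compiled form; this text tells all that it offers.
- The arm moves only by the tool move_arm, never from a script. Its argument "rows" is a list of rows, each a list of 5 numbers: the shift along the tool's x, y, z in cm, then the turn about the tool's z in degrees, then the opening in per cent of the stroke, from 0 (shut) to 100 (fully open). A call has 1 to 10 rows; each row shifts and turns the commanded pose from where the row before left it, along the tool's axes as they then stand; what a row does not reach is not made up. A row lasts 1/8 s, in which the tool goes at most 62.5 mm and 10.7 degrees, less where a joint would pass 70% of its speed; a pose out of reach is approached as far as the arm can. A call with a gripper value outside its range is refused whole. The fingers move at their own pace and stop on an object; the grip force is fixed at half the most. Time passes only in rows, so rows that do not move let the fingers close. It gives the time, the measured TCP pose, the force, the opening and the grip force at its end, in the units of the state.
- get_obs(): the state, without advancing time (a new reading comes with each control period).
- optics.get_image(name): name is "side" or "top"; returns the picture (420x560x3 uint8, blue, green, red); there is no depth.
- optics.calibration(name): a dict with "camera_matrix" (3x3 intrinsics, pixels), "xyz" and "orientation" of the camera in the world. Camera axes: x right, y down, z forward; pixel columns grow to the right and rows downward; lengths in mm; the calibration is good to about 2 mm. A picture is of the moment at which its call begins. calibration takes no time and is no camera call.
- close_job(): hands the job in; it is judged then, once.
Trained networks look in the newest picture that a camera, given by its name, has taken for a name from the list of things; names that differ only in an ending like _2 or _b are one class to them, and where a whole thing is asked for, a point or a joint stands for the part that bears it (a point fixed in the world has none). Each returns a list of dicts, best first, with "conf" (0 to 1); they miss things now and then, are a little off and sometimes report something else, mostly with a low value. They report only what shows in the picture. A call takes as long as a camera call. They do not tell look-alikes from the thing itself.
- spotter.find_in(camera, label): "point" ([column, row] in pixels, amid what is visible of it).
- spotter.regions_of(camera, label): "region" (420x560 bool, what is visible of it) and "point" ([column, row] in pixels, amid what is visible of it).
The state is a dict: "t": time; "qpos": joint angles; "qvel": joint speeds; "joint_torque": joint torques, N m; "ee_pos": TCP position; "orientation": TCP orientation; "ft_force": force on the tool from outside, world axes, zero at the start; "moment": the same for the moment, N m; "width": finger opening in mm; "grasp_force": force on a finger pad.
Only numpy, scipy, OpenCV 4.12 (cv2) and the standard library are available. Lean on these libraries where they do the work, as an engineer would, in place of code of your own. Each camera call takes 0.05 s, during which the arm holds its last target. There are 200 camera calls.

TASK

The clean aluminium sample cups have come back nested in one another: pull them apart and stand every cup upright on the white warming plate in the lane of its own size (large in the widest lane, medium in the middle one, small in the narrowest), and move the blue cordless probe from its rest into the probe well at the plate's control end, pushed fully home. When all cups are in their lanes and the probe is in, and not before, switch the plate on by throwing its red toggle fully over. If a cup gets knocked out of place, put it right, and do not knock over the bottles or the flask.

Things in the scene. Friction and masses are not known exactly. Their poses are not given: they have to be found in the camera images.
- plate: fixed warming plate 180 (x) by 300 (y) mm, origin under its centre. White top, 30 mm high, with steel rails (4 mm wide, 8 mm high) forming 3 lanes along the plate's y, 236 mm long; widths 42 (small, -x side), 52 (medium), 62 (large, +x side). A rail ends them at -y, the control end at +y: a block 60 mm wide (y), 55 mm high, probe well and red toggle on top.
- row_large (a point): centre of the large cups' lane, on the white top; its axes are the plate's, the lane runs along y, 118 mm either way (two cups at most)
- row_medium (a point): the same for the medium cups' lane (three cups at most)
- row_small (a point): the same for the small cups' lane (two cups at most)
- probe_well (a point): centre of the mouth of the probe well, a vertical hole of 8 mm with a 2.5 mm chamfer, 47 mm deep, on top of the control end (55 mm above the bench), inside a flat brass ring
- start_toggle (a joint): red toggle lever on the control end, hinged along the plate's y: 0 = off, leaning towards the plate's -x; 0.9 rad = on, leaning towards +x. It stays where it is left; about 1 N at its tip moves it
- toggle_tip (a point): tip of the red toggle lever, 32 mm from its hinge, which lies at x -42, y 120, z 60 mm in the plate's frame (5 mm above the control end's top); the lever is 9 mm thick at the tip
- probe: cordless probe: steel stem 5 mm thick and 45 mm long with a pointed end, then a blue round handle 15 mm thick and 65 mm long (110 mm in all; its lowest 4 mm is a collar of 18 mm). Origin at the point of the stem, z towards the handle. It stands upright in the probe rest at first. Fully home, its collar rests on the rim of the well, with the point 45 mm below the mouth
- probe_rest: fixed grey block 46 mm square and 55 mm high, on a rubber foot 75 mm square, with a hole of 8 mm in which the probe stands; origin at the centre of the underside
- large_1: large open aluminium sample cup: round, 54 mm across the rim, 51 at the foot, 54 high, wall 2, inner floor 20 mm above its foot. Origin at the centre of its underside, z towards the mouth. A smaller cup nested in it stands loose on that floor (2 to 3 mm clearance all round), 18 to 19 mm proud of the rim: grip it there from outside, pull straight up.
- large_2: large open aluminium sample cup: round, 54 mm across the rim, 51 at the foot, 54 high, wall 2, inner floor 20 mm above its foot. Origin at the centre of its underside, z towards the mouth. A smaller cup nested in it stands loose on that floor (2 to 3 mm clearance all round), 18 to 19 mm proud of the rim: grip it there from outside, pull straight up.
- medium_1: medium open aluminium sample cup: round, 44 mm across the rim, 41 at the foot, 53 high, wall 2, inner floor 20 mm above its foot. Origin at the centre of its underside, z towards the mouth. A smaller cup nested in it stands loose on that floor (2 to 3 mm clearance all round), 18 to 19 mm proud of the rim: grip it there from outside, pull straight up.
- medium_2: medium open aluminium sample cup: round, 44 mm across the rim, 41 at the foot, 53 high, wall 2, inner floor 20 mm above its foot. Origin at the centre of its underside, z towards the mouth. A smaller cup nested in it stands loose on that floor (2 to 3 mm clearance all round), 18 to 19 mm proud of the rim: grip it there from outside, pull straight up.
- medium_3: medium open aluminium sample cup: round, 44 mm across the rim, 41 at the foot, 53 high, wall 2, inner floor 20 mm above its foot. Origin at the centre of its underside, z towards the mouth. A smaller cup nested in it stands loose on that floor (2 to 3 mm clearance all round), 18 to 19 mm proud of the rim: grip it there from outside, pull straight up.
- small_1: small open aluminium sample cup: round, 34 mm across the rim, 31 at the foot, 52 high, wall 2, inner floor 20 mm above its foot. Origin at the centre of its underside, z towards the mouth.
- small_2: small open aluminium sample cup: round, 34 mm across the rim, 31 at the foot, 52 high, wall 2, inner floor 20 mm above its foot. Origin at the centre of its underside, z towards the mouth.
- brown_bottle: bystander: brown reagent bottle, 60 mm across, 118 mm high; origin at the centre of its underside
- white_bottle: bystander: white reagent bottle, 60 mm across, 118 mm high; origin at the centre of its underside
- flask: bystander: conical flask, 64 mm across, 104 mm high; origin at the centre of its underside
- can_a: bystander: closed sample can with a lid, 55 mm across, 41 mm high, not one of the cups; origin at the centre of its underside
Not all that is in view belongs to the job. What is shaped like the small_1 but purple is not meant. Leave any green look-alike of the medium_3 alone.

How it is judged (in metres and radians):
On the way, in this order (a step that is already met when the one before it is completed fails the run):
1. every cup stands un-nested in the lane of its size and the probe is fully home in the well, with the toggle still off (x of large_1 in the frame of row_large between -0.008 and 0.008 m and y of large_1 in the frame of row_large between -0.105 and 0.105 m and z of large_1 in the frame of row_large between -0.005 and 0.005 m and angle between each of large_1, large_2, medium_1, medium_2, medium_3, small_1, small_2's own z axis and vertical below 0.1 rad and linear speed of each of large_1, large_2, medium_1, medium_2, medium_3, small_1, small_2 below 0.02 m/s and x of large_2 in the frame of row_large between -0.008 and 0.008 m and y of large_2 in the frame of row_large between -0.105 and 0.105 m and z of large_2 in the frame of row_large between -0.005 and 0.005 m and x of medium_1 in the frame of row_medium between -0.008 and 0.008 m and y of medium_1 in the frame of row_medium between -0.105 and 0.105 m and z of medium_1 in the frame of row_medium between -0.005 and 0.005 m and x of medium_2 in the frame of row_medium between -0.008 and 0.008 m and y of medium_2 in the frame of row_medium between -0.105 and 0.105 m and z of medium_2 in the frame of row_medium between -0.005 and 0.005 m and x of medium_3 in the frame of row_medium between -0.008 and 0.008 m and y of medium_3 in the frame of row_medium between -0.105 and 0.105 m and z of medium_3 in the frame of row_medium between -0.005 and 0.005 m and x of small_1 in the frame of row_small between -0.008 and 0.008 m and y of small_1 in the frame of row_small between -0.105 and 0.105 m and z of small_1 in the frame of row_small between -0.005 and 0.005 m and x of small_2 in the frame of row_small between -0.008 and 0.008 m and y of small_2 in the frame of row_small between -0.105 and 0.105 m and z of small_2 in the frame of row_small between -0.005 and 0.005 m and horizontal distance between probe and probe_well below 0.004 m and z of probe in the frame of probe_well below -0.041 m and angle between probe's own z axis and vertical below 0.08 rad and value of joint start_toggle below 0.35 rad), for 0.2 s.
2. the toggle is thrown fully over (value of joint start_toggle above 0.7 rad), for 0.2 s.
At the end, for the whole second after the job is handed in: every cup upright (0.1 rad) on the white top (5 mm), within 8 mm of the centre line and 105 mm of the middle of its size's lane; probe upright in the well, point at least 41 mm below the mouth; toggle past 0.7 rad; all at rest (x of large_1 in the frame of row_large between -0.008 and 0.008 m and y of large_1 in the frame of row_large between -0.105 and 0.105 m and z of large_1 in the frame of row_large between -0.005 and 0.005 m and angle between each of large_1, large_2, medium_1, medium_2, medium_3, small_1, small_2's own z axis and vertical below 0.1 rad and linear speed of each of large_1, large_2, medium_1, medium_2, medium_3, small_1, small_2, probe below 0.02 m/s and x of large_2 in the frame of row_large between -0.008 and 0.008 m and y of large_2 in the frame of row_large between -0.105 and 0.105 m and z of large_2 in the frame of row_large between -0.005 and 0.005 m and x of medium_1 in the frame of row_medium between -0.008 and 0.008 m and y of medium_1 in the frame of row_medium between -0.105 and 0.105 m and z of medium_1 in the frame of row_medium between -0.005 and 0.005 m and x of medium_2 in the frame of row_medium between -0.008 and 0.008 m and y of medium_2 in the frame of row_medium between -0.105 and 0.105 m and z of medium_2 in the frame of row_medium between -0.005 and 0.005 m and x of medium_3 in the frame of row_medium between -0.008 and 0.008 m and y of medium_3 in the frame of row_medium between -0.105 and 0.105 m and z of medium_3 in the frame of row_medium between -0.005 and 0.005 m and x of small_1 in the frame of row_small between -0.008 and 0.008 m and y of small_1 in the frame of row_small between -0.105 and 0.105 m and z of small_1 in the frame of row_small between -0.005 and 0.005 m and x of small_2 in the frame of row_small between -0.008 and 0.008 m and y of small_2 in the frame of row_small between -0.105 and 0.105 m and z of small_2 in the frame of row_small between -0.005 and 0.005 m and horizontal distance between probe and probe_well below 0.004 m and z of probe in the frame of probe_well below -0.041 m and angle between probe's own z axis and vertical below 0.08 rad and value of joint start_toggle above 0.7 rad); the robot touches nothing.
It fails at once if a bottle or the flask is knocked over (angle between any of brown_bottle, white_bottle, flask's own z axis and vertical above 0.5 rad).
Of small_1, medium_2, small_2 only 1 to 3 are there at a start; the rules pass over those that are not, and their reading is None.
At some moment in a run one of large_1, large_2, medium_3 may be knocked a few centimetres aside while the robot is not near it.
It also fails if it takes over 210 s, if anything falls off the work surface, if the arm or the gripper's body presses on something with over 40 N, if the wrist force passes 120 N, or if a joint passes its speed limit or range.

## Working session

There is one attempt and no reset: what is moved stays moved. The work goes in short steps, Python scripts to look and compute and a tool call to move; the robot and the scene stay as the last step left them, time stands still between calls to the robot, and variables do not carry over. Pictures are saved under pics/ and viewed, at most 14 in all, crops included, and the job is handed in when it is done.

Besides the shell and the picture viewer there is one more tool, called as name(argument=value, ...) on one line, values as JSON. move_arm: Moves the arm, as the interface text tells. Its arguments: {"type":"object","properties":{"rows":{"type":"array","items":{"type":"array","items":{"type":"number"}}}},"required":["rows"]}

```bash
mkdir -p pics; python3 - <<'E'
from workcell import get_obs, optics, spotter, ctrl
import cv2
for n in("top","side"):
    im=optics.get_image(n); cv2.imwrite(f"pics/{n}0.png",im)
    c=optics.calibration(n); print(n,c)
s=get_obs(); print(s['t'],s['ee_pos'],s['orientation'],s['width'],ctrl.grip_point_offset)
E
```

```text
top {'camera_matrix': array([[475.22926718,   0.        , 277.9431475 ],
       [  0.        , 475.22926718, 207.64599518],
       [  0.        ,   0.        ,   1.        ]]), 'xyz': array([ 333.29410798,   -3.59612045, 1539.15598645]), 'orientation': array([-2.15635392,  2.11536519, -0.18081647])}
side {'camera_matrix': array([[416.07702126,   0.        , 282.32894835],
       [  0.        , 416.07702126, 205.76636483],
       [  0.        ,   0.        ,   1.        ]]), 'xyz': array([ 129.88220164, -829.566569  ,  479.97104971]), 'orientation': array([-1.92336318,  0.53512831, -0.3360392 ])}
0.1 [279.31550856 558.51407163 199.39328024] [-7.21894830e-01 -3.05718252e+00  2.11536736e-03] 88.24035397632713 18.700000000000003
```

View pics/top0.png

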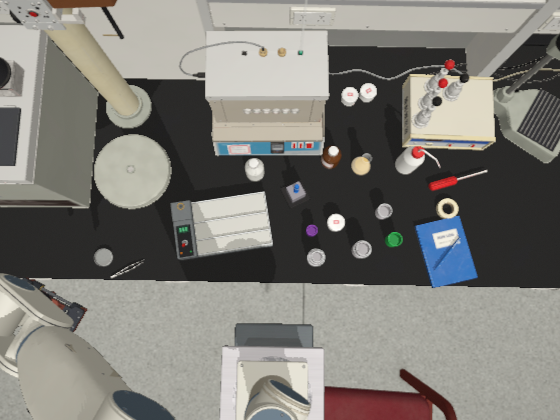

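View pics/side0.png

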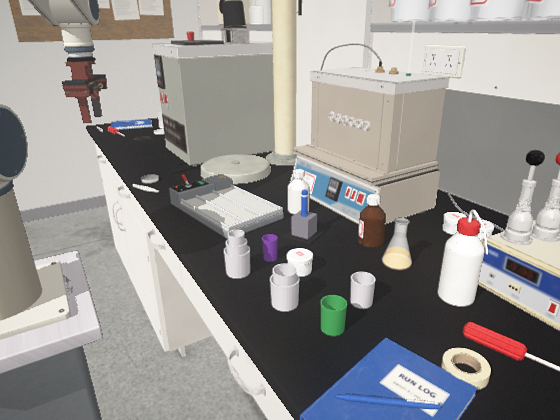

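The top view shows the plate at (222,225) with its control end at (183,230) on the left, and the probe in its rest at (296,190). There are three cup stacks at (316,257), (362,249) and (384,211). The look-alikes are purple (312,231), green (394,240) and a can (336,222). I'll enlarge this area and measure.

```bash
cat > h.py <<'E'
from workcell import get_obs, optics, spotter, ctrl
import numpy as np, cv2
from scipy.spatial.transform import Rotation as R
from scipy.optimize import least_squares
def cam(n):
    c=optics.calibration(n); return c["camera_matrix"],np.array(c["xyz"]),R.from_rotvec(c["orientation"]).as_matrix()
def unproj(n,uv,z):
    K,p,M=cam(n); d=M@np.linalg.solve(K,[uv[0],uv[1],1]); return p+d*(z-p[2])/d[2]
def proj(n,X):
    K,p,M=cam(n); q=(np.atleast_2d(X)-p)@M@K.T; return q[:,:2]/q[:,2:]
def tri(uvt,uvs):
    f=lambda X:np.r_[proj("top",X)[0]-uvt,proj("side",X)[0]-uvs]
    s=least_squares(f,[450,0,50.]); return s.x,np.abs(s.fun).max()
E
python3 - <<'E'
from h import *
a=cv2.imread("pics/top0.png"); b=cv2.imread("pics/side0.png")
cv2.imwrite("pics/topc.png",cv2.resize(a[175:285,165:415],None,fx=3.2,fy=3.2,interpolation=cv2.INTER_CUBIC))
cv2.imwrite("pics/sidec.png",cv2.resize(b[160:345,160:390],None,fx=3.2,fy=3.2,interpolation=cv2.INTER_CUBIC))
for n in("top","side"):
    optics.get_image(n)
    for l in("large_1","medium_1","small_1","probe","probe_rest","toggle_tip","probe_well"):
        print(n,l,[(np.round(d["point"],1).tolist(),round(d["conf"],2)) for d in spotter.find_in(n,l) if d["conf"]>.2])
E
```

```text
top large_1 [([311.3, 261.8], 0.57), ([354.0, 252.8], 0.48), ([222.1, 226.2], 0.35), ([335.5, 222.6], 0.31)]
top medium_1 [([359.8, 246.8], 0.71), ([382.2, 209.9], 0.54), ([308.4, 261.6], 0.45)]
top small_1 [([307.7, 229.6], 0.63), ([317.4, 255.7], 0.59)]
top probe [([292.5, 194.7], 0.56), ([216.6, 225.2], 0.44), ([294.0, 188.0], 0.42)]
top probe_rest [([293.5, 195.4], 0.69), ([221.1, 227.5], 0.45)]
top toggle_tip [([219.6, 228.0], 0.69), ([362.7, 247.3], 0.35)]
top probe_well [([224.2, 227.3], 0.88)]
side large_1 [([284.2, 299.4], 0.89), ([235.9, 265.1], 0.83)]
side medium_1 [([330.9, 315.9], 0.94), ([286.0, 271.7], 0.91), ([363.1, 287.8], 0.9), ([237.3, 249.5], 0.53), ([223.8, 205.5], 0.32)]
side small_1 [([270.0, 246.1], 0.86), ([237.8, 239.6], 0.8)]
side probe [([303.7, 205.0], 0.74), ([363.3, 286.7], 0.65)]
side probe_rest [([301.4, 228.1], 0.77)]
side toggle_tip []
side probe_well [([220.8, 205.3], 0.74)]
```

View pics/topc.png

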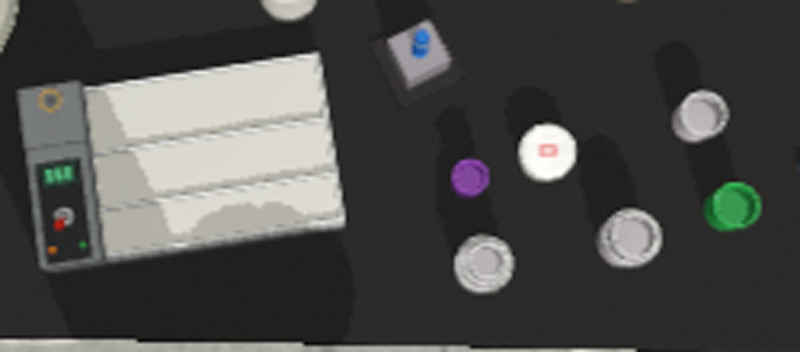

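View pics/sidec.png

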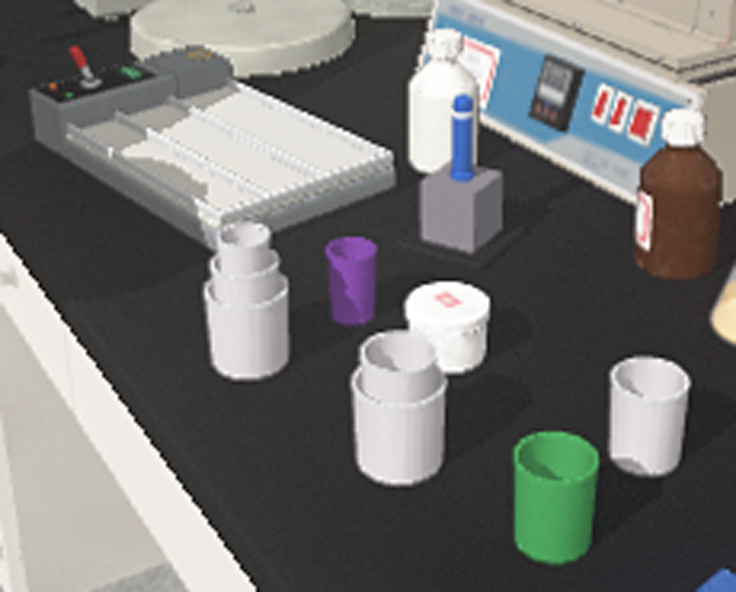

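In the crops, stack A at (316,257) is large+medium+small, stack B at (362,249) is large+medium, and C at (384,211) is a lone medium. All are aluminium, so they are the cups meant. I exclude the green cup at (394,240), the purple cup at (312,231) and the white lidded can at (336,222). The plate's +x (wide lane) points up in the image, and the control end is on the left. Next I'll fit the poses.

```bash
cat >> h.py <<'E'
def fc(u,v,o,s=3.2): return np.array([o[0]+(u+.5)/s-.5,o[1]+(v+.5)/s-.5])
E
cat > fit.py <<'E'
from h import *
T=(165,175);S=(160,160)
for n,t,s,z in(("A small rim",(486,260),(244,232),92),("B med rim",(632,236),(400,350),73),("C med rim",(703,112),(650,376),53),("can",(547,152),(448,300),41),("purple",(470,175),(351,249),52),("green",(735,202),(556,450),53),("probe tip",(422,36),(462,99),120),("ring",(50,100),(201,54),55)):
    print(n,"top",unproj("top",fc(*t,T),z).round(1),"side",unproj("side",fc(*s,S),z).round(1),"tri",tri(fc(*t,T),fc(*s,S)))
P=[((17,90),(90,150,55),"top"),((80,81),(90,90,55),"top"),((346,226),(-90,-150,30),"top"),((40,266),(-90,150,55),"top"),((319,53),(88,-150,36),"top"),
   ((393,155),(88,-150,36),"side"),((212,220),(-88,-150,36),"side"),((32,92),(-90,150,55),"side")]
def W(p,q): 
    c,s=np.cos(p[2]),np.sin(p[2]); q=np.array(q); return np.array([p[0]+c*q[0]-s*q[1],p[1]+s*q[0]+c*q[1],q[2]])
f=lambda p:np.concatenate([proj(c,W(p,q))[0]-fc(*u,T if c=="top" else S) for u,q,c in P])
r=least_squares(f,[450,150,0],loss="soft_l1"); p=r.x; print("plate",p,f(p).reshape(-1,2).round(1).tolist())
a=cv2.imread("pics/top0.png");b=cv2.imread("pics/side0.png")
ims=[]
for n,im,o,sz in(("top",a,T,(800,352)),("side",b,S,(736,592))):
    k=4 if n=="top" else 3.2
    o=(165,185) if n=="top" else (160,160)
    im=cv2.resize(im[o[1]:o[1]+90,o[0]:o[0]+125],None,fx=k*1.4,fy=k*1.4,interpolation=cv2.INTER_CUBIC);k*=1.4
    def L(pts,col):
        q=np.array([(proj(n,W(p,x))[0]-o+.5)*k-.5 for x in pts]); cv2.polylines(im,[np.int32(q.round())],False,col,1)
    L([(-90,90,55),(-90,150,55),(90,150,55),(90,90,55),(-90,90,55)],(0,255,0))
    for x in(-86,-40,16,82): L([(x+2,-150,38),(x+2,90,38)],(0,0,255))
    L([(-90,90,30),(-90,-150,30),(90,-150,30),(90,90,30)],(255,0,0))
    L([(-45,120,60),(-42-32*np.sin(.45),120,60+32*np.cos(.45))],(255,255,0))
    ims.append(im)
h=max(i.shape[0] for i in ims); m=np.zeros((h,sum(i.shape[1] for i in ims),3),np.uint8);x=0
for i in ims: m[:i.shape[0],x:x+i.shape[1]]=i;x+=i.shape[1]
m=cv2.resize(m,None,fx=min(1,800/m.shape[1]),fy=min(1,800/m.shape[1])); cv2.imwrite("pics/fit.png",m)
E
python3 fit.py
```

```text
A small rim top [ 429.7 -125.3   92. ] side [ 432.2 -125.9   92. ] tri (array([ 431.35383161, -125.88147863,   92.04969158]), np.float64(0.532592312787358))
B med rim top [ 456.8 -267.6   73. ] side [ 460.3 -272.5   73. ] tri (array([ 460.48385902, -269.64383624,   71.09905304]), np.float64(1.1393399899422718))
C med rim top [ 582.7 -342.9   53. ] side [ 584.5 -344.4   53. ] tri (array([ 584.24350189, -343.92066514,   52.67955819]), np.float64(0.45507728295777383))
can top [ 541.4 -189.6   41. ] side [ 544.3 -193.1   41. ] tri (array([ 544.14908572, -191.12735759,   39.77517017]), np.float64(0.8051791784565694))
purple top [ 515.5 -112.4   52. ] side [ 515.1 -115.7   52. ] tri (array([ 516.29266245, -112.7935872 ,   50.30378299]), np.float64(0.1762375793483102))
green top [ 493.8 -372.7   53. ] side [ 496.1 -372.3   53. ] tri (array([ 494.93010692, -373.19459726,   53.90031235]), np.float64(0.3961948855275921))
probe tip top [639.7 -60.7 120. ] side [638.6 -65.4 120. ] tri (array([640.86897848, -61.17515786, 118.01500052]), np.float64(0.23284705329399458))
ring top [581.8 303.9  55. ] side [584.1 304.7  55. ] tri (array([582.62696934, 303.49022331,  55.48995247]), np.float64(0.2943268222750248))
plate [5.28440514e+02 1.71842767e+02 1.63283489e-01] [[0.8, -0.5], [-0.0, -0.4], [-0.1, 0.3], [-0.1, 0.9], [0.4, -0.4], [-0.0, -0.1], [0.3, -0.8], [-1.5, -1.4]]
```

View pics/fit.png

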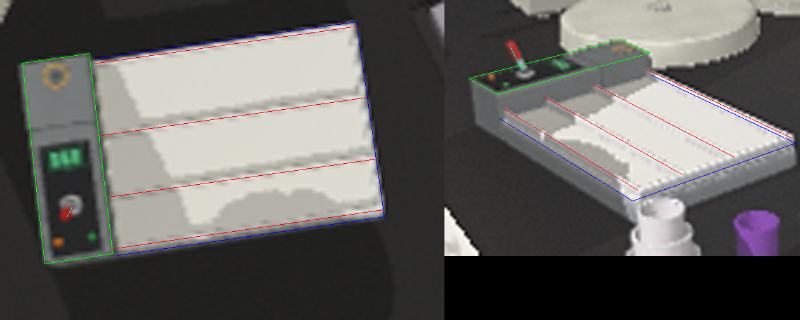

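```bash
cat > go.py <<'E'
# usage: go.py x y z  (world TCP target) or  go.py p px py z (plate frame) -> tool-axis shift in cm, turn in deg
import sys; from h import *
p=np.array([528.44,171.84,.16328]); c,s=np.cos(p[2]),np.sin(p[2])
a=sys.argv[1:]
if a[0]=="p": px,py,z=map(float,a[1:]); t=np.array([p[0]+c*px-s*py,p[1]+s*px+c*py,z])
else: t=np.array(list(map(float,a)))
o=get_obs(); M=R.from_rotvec(o["orientation"]).as_matrix(); P=np.array(o["ee_pos"])
y=np.degrees(np.arctan2(M[1,1],M[0,1])); d=P-[p[0],p[1],0]
print("t",round(o["t"],2),"pos",P.round(1),"plate",np.round([c*d[0]+s*d[1],-s*d[0]+c*d[1]],1),"w",round(o["width"],1),"gf",round(o["grasp_force"],1),"ft",np.round(o["ft_force"],1),"q6",round(o["qpos"][5],2))
print("shift cm",(M.T@(t-P)/10).round(2),"turn",round(y-(90+np.degrees(p[2])),1),"tilt",round(np.degrees(np.arccos(-M[2,2])),2))
E
```

move_arm(rows=[[0,0,0,-9,100],[0,0,0,-9,100],[0,0,0,-9,100],[0,0,0,-9,100],[0,-5.8,0,0,100],[0,-5.8,0,0,100],[-0.5,-5.8,0,0,100],[-0.5,-5.8,0,0,100],[-0.5,-5.8,0,0,100],[-0.5,-5.8,0,0,100]])

```text
t: 2.15
ee_pos: [356.7, 217.4, 200.4]
orientation: [-0.259, 3.13, 0.001]
ft_force: [1.2, -0.7, 0.2]
width: 87.7
grasp_force: 0.0
```

```bash
python3 go.py 431 -126 150
```

```text
t 2.15 pos [356.7 217.4 200.4] plate [-162.1   72.9] w 87.7 gf 0.0 ft [ 1.2 -0.7  0.2] q6 -1.22
shift cm [ -1.69 -35.1    5.03] turn 0.1 tilt 0.06
```

move_arm(rows=[[-0.3,-5.8,0,0,80],[-0.3,-5.8,0,0,80],[-0.3,-5.8,0,0,80],[-0.3,-5.8,0,0,80],[-0.3,-5.8,2,0,80],[-0.2,-6.1,3,0,80],[0,0,2,0,80],[0,0,0,0,80]])

```text
t: 3.15
ee_pos: [428.4, -120.0, 131.4]
orientation: [0.255, -3.128, -0.002]
ft_force: [0.1, 0.5, 0.8]
width: 70.3
grasp_force: 0.0
```

```bash
python3 go.py 431 -126 76; python3 - <<'E'
from h import *
a=optics.get_image("side"); cv2.imwrite("pics/s1.png",cv2.resize(a[170:300,170:330],None,fx=3.5,fy=3.5))
E
```

```text
t 3.15 pos [ 428.4 -120.   131.4] plate [-146.2 -271.7] w 70.3 gf 0.0 ft [0.1 0.5 0.8] q6 -2.03
shift cm [-0.18 -0.65  5.54] turn -0.0 tilt 0.18
```

View pics/s1.png

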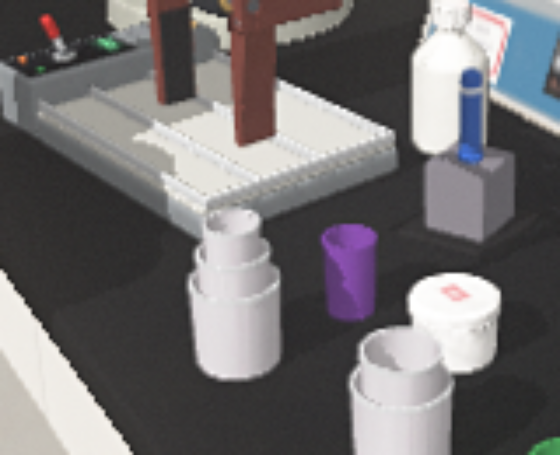

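The fingers straddle the line to stack A at (231,236) as intended, and nothing has been disturbed. Now descending.

move_arm(rows=[[-0.2,-0.6,1,0,80],[0,0,2,0,80],[0,0,1.5,0,80],[0,0,1,0,80],[0,0,0,0,80],[0,0,0,0,80]])

```text
t: 3.95
ee_pos: [432.9, -125.3, 77.8]
orientation: [-0.258, 3.13, -0.0]
ft_force: [-0.4, 0.1, 0.6]
width: 70.3
grasp_force: 0.0
```

```bash
python3 go.py 431 -126 76; python3 -c "
from h import *
print(proj('side',[428.4,-120,131.4]))"
```

```text
t 3.95 pos [ 432.9 -125.3   77.8] plate [-142.6 -277.7] w 70.3 gf 0.0 ft [-0.4  0.1  0.6] q6 -2.04
shift cm [ 0.19 -0.04  0.18] turn 0.1 tilt 0.03
[[231.87622468 214.03525929]]
```

```bash
python3 - <<'E'
from h import *
a=optics.get_image("side"); cv2.imwrite("pics/s2.png",cv2.resize(a[170:300,170:330],None,fx=4,fy=4))
E
```

```text
(no output)
```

View pics/s2.png

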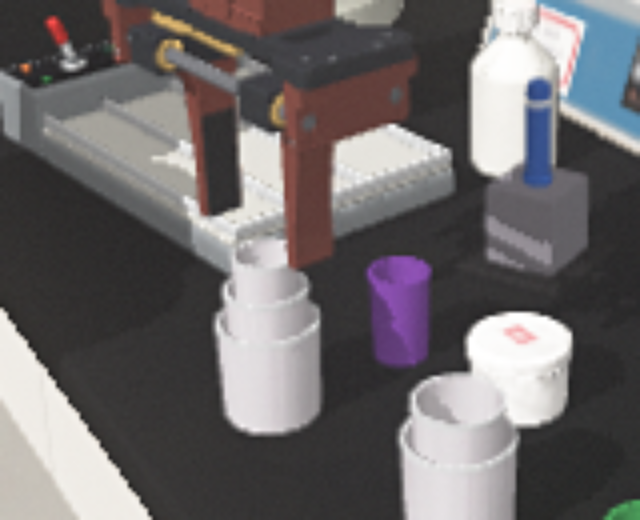

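The near finger tip is at (247,235) and the far one at (225,223), on either side of the small cup's rim. I'll check their height numerically.

```bash
python3 -c "
from h import *
T=np.array([432.9,-125.3,0]);y=np.array([-.163,.987,0])
for z in (77.8,90,100):
  print(z,[proj('side',T+y*k+[0,0,z]).round(1).tolist() for k in(-41,41)])"
```

```text
77.8 [[[248.1, 245.4]], [[225.6, 231.3]]]
90 [[[247.9, 240.0]], [[225.2, 226.2]]]
100 [[[247.6, 235.5]], [[224.9, 221.9]]]
```

move_arm(rows=[[0,0,0,0,48],[0,0,0,0,48],[0,0,0,0,48],[0,0,0,0,48]])

```text
t: 4.5
ee_pos: [432.5, -125.3, 77.6]
orientation: [-0.258, 3.131, -0.0]
ft_force: [0.2, -0.3, -0.5]
width: 42.4
grasp_force: 0.0
```

```bash
python3 - <<'E'
from h import *
a=optics.get_image("side"); cv2.imwrite("pics/s3.png",cv2.resize(a[190:290,190:290],None,fx=5,fy=5))
print(get_obs()["width"])
T=np.array([432.9,-125.3,0]);y=np.array([-.163,.987,0])
for z in (77.8,85,92): print(z,[((proj('side',T+y*k+[0,0,z])-190)*5).round(0).tolist() for k in(-26,26)])
E
```

```text
41.73770666656237
77.8 [[[269.0, 263.0]], [[197.0, 219.0]]]
85 [[[268.0, 247.0]], [[196.0, 203.0]]]
92 [[[267.0, 232.0]], [[195.0, 188.0]]]
```

View pics/s3.png

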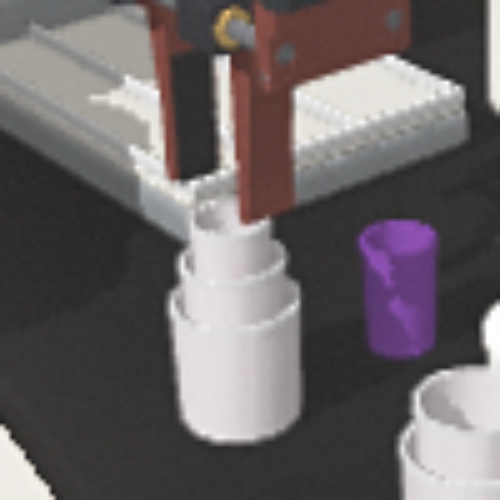

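The tips appear at z≈98 rather than 78, which disagrees with the TCP reading. Closing here is a harmless test: it will either grip at 34 mm or shut above the rim.

move_arm(rows=[[0,0,0,0,25],[0,0,0,0,25],[0,0,0,0,25],[0,0,0,0,25]])

```text
t: 5.05
ee_pos: [432.5, -125.3, 77.5]
orientation: [0.258, -3.131, -0.0]
ft_force: [0.1, -0.9, 0.6]
width: 21.9
grasp_force: 0.0
```

move_arm(rows=[[0,0,0,0,80],[0,0,0,0,80],[0,0,0,0,80],[0,0,0,0,80],[0,0,1,0,80],[0,0,0.9,0,80],[0,0,0,0,60],[0,0,0,0,20],[0,0,0,0,20],[0,0,0,0,20]])

```text
t: 6.3
ee_pos: [432.7, -125.4, 58.7]
orientation: [-0.258, 3.13, -0.0]
ft_force: [-0.1, 0.3, 0.9]
width: 33.8
grasp_force: 0.2
```

move_arm(rows=[[0,0,0,0,20],[0,0,0,0,20]])

```text
t: 6.55
ee_pos: [432.7, -125.3, 58.7]
orientation: [-0.258, 3.131, -0.0]
ft_force: [0.8, -0.1, 2.1]
width: 32.0
grasp_force: 29.9
```

Gripped at 32 mm with a firm 30 N. So the finger tips sit about 20 mm above the reported TCP. I'll lift and carry.

move_arm(rows=[[0,0,-1,0,20],[0,0,-2,0,20],[0,0,-3,0,20],[0,0,-4,0,20],[-0.6,4,-3,0,20],[-1.2,5,0,0,20],[-1.6,5,0,0,20],[-1.6,5,0,0,20],[-1.6,4,0,0,20],[-1.5,3,0,0,20]])

```text
t: 7.8
ee_pos: [469.7, 146.3, 189.2]
orientation: [-0.26, 3.13, 0.0]
ft_force: [0.2, -0.4, 0.6]
width: 31.9
grasp_force: 29.9
```

```bash
python3 go.py p -61 -20 50
```

```text
t 7.8 pos [469.7 146.3 189.2] plate [-62.1 -15.6] w 31.9 gf 29.9 ft [ 0.2 -0.4  0.6] q6 -1.46
shift cm [-0.1  -0.44 13.92] turn 0.1 tilt 0.03
```

move_arm(rows=[[-0.1,-0.4,4,0,20],[0,0,4,0,20],[0,0,3,0,20],[0,0,1.5,0,20],[0,0,1,0,20],[0,0,0,0,20],[0,0,0,0,20]])

```text
t: 8.68
ee_pos: [472.2, 140.9, 54.4]
orientation: [-0.258, 3.129, 0.0]
ft_force: [0.4, 1.5, -0.7]
width: 32.2
grasp_force: 29.9
```

```bash
python3 go.py p -61 -20 50; python3 - <<'E'
from h import *
a=optics.get_image("side"); cv2.imwrite("pics/s4.png",cv2.resize(a[150:290,150:310],None,fx=5,fy=5,interpolation=cv2.INTER_CUBIC)[:600])
E
```

```text
t 8.68 pos [472.2 140.9  54.4] plate [-60.5 -21.4] w 32.2 gf 29.9 ft [ 0.4  1.5 -0.7] q6 -1.47
shift cm [0.05 0.14 0.44] turn 0.1 tilt 0.09
```

View pics/s4.png

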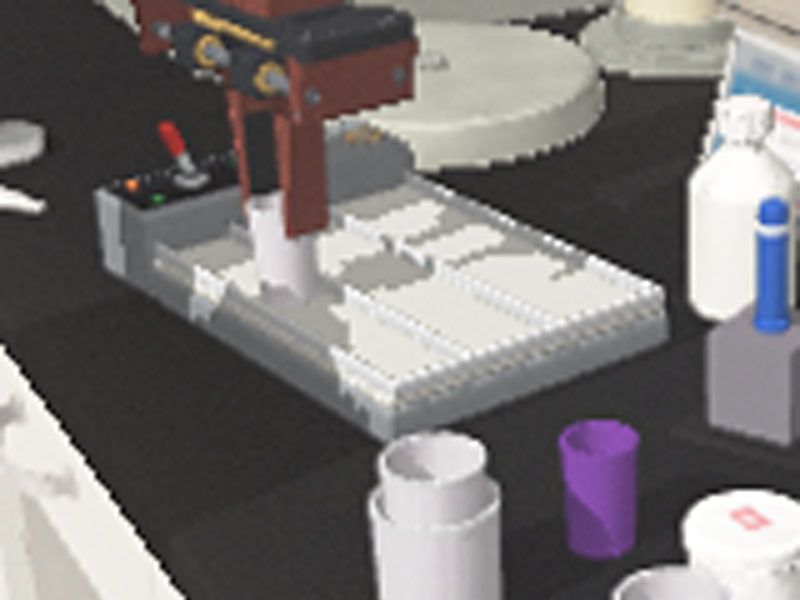

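The small cup is hanging inside the narrow lane, with its foot at about (207,209). I'll lower the last 5 mm and release.

move_arm(rows=[[0,0,0.4,0,20],[0,0,0.1,0,20],[0,0,0,0,20],[0,0,0,0,35],[0,0,0,0,55],[0,0,0,0,55],[0,0,-2,0,55],[0,0,-4,0,55],[0,0,-4,0,80]])

```text
t: 9.85
ee_pos: [471.1, 140.6, 149.3]
orientation: [0.258, -3.13, 0.0]
ft_force: [0.7, 0.4, -0.2]
width: 55.0
grasp_force: 0.0
```

```bash
python3 go.py 431 -126 39
```

```text
t 9.85 pos [471.1 140.6 149.3] plate [-61.7 -21.5] w 55.0 gf 0.0 ft [ 0.7  0.4 -0.2] q6 -1.47
shift cm [  8.3  -25.64  11.04] turn 0.1 tilt 0.07
```

move_arm(rows=[[1.5,-4.5,-1,0,80],[1.6,-5,0,0,80],[1.6,-5,0,0,80],[1.6,-5,0,0,80],[1.5,-4.5,0,0,80],[0.5,-1.6,1,0,80],[0,0,3,0,80],[0,0,3,0,80],[0,0,0,0,80],[0,0,0,0,80]])

```text
t: 11.1
ee_pos: [431.9, -125.0, 88.8]
orientation: [0.259, -3.131, -0.0]
ft_force: [1.2, 0.3, -0.1]
width: 70.3
grasp_force: 0.0
```

```bash
python3 go.py 431.5 -126 39; python3 - <<'E'
from h import *
optics.get_image("side"); optics.get_image("top")
for n in("side","top"):
  for l in("large_1","medium_1","small_1"):
    print(n,l,[(np.round(d["point"],1).tolist(),round(d["conf"],2)) for d in spotter.find_in(n,l) if d["conf"]>.3])
E
```

```text
t 11.1 pos [ 431.9 -125.    88.8] plate [-143.5 -277.2] w 70.3 gf 0.0 ft [ 1.2  0.3 -0.1] q6 -2.04
shift cm [ 0.06 -0.09  4.98] turn 0.1 tilt 0.01
side large_1 [([236.6, 264.6], 0.79), ([287.0, 296.5], 0.59)]
side medium_1 [([236.9, 245.0], 0.91), ([285.4, 273.5], 0.8), ([364.0, 289.0], 0.74), ([331.8, 315.4], 0.69)]
side small_1 [([268.1, 247.1], 0.82), ([207.8, 201.3], 0.49)]
top large_1 [([382.6, 210.2], 0.54)]
top medium_1 [([362.0, 247.3], 0.69), ([382.3, 208.0], 0.58), ([392.2, 241.1], 0.5)]
top small_1 [([359.2, 164.6], 0.47), ([230.2, 245.2], 0.44)]
```

move_arm(rows=[[0,-0.1,2,0,80],[0,0,2,0,80],[0,0,1,0,80],[0,0,0,0,80],[0,0,0,0,50],[0,0,0,0,30],[0,0,0,0,30],[0,0,0,0,30],[0,0,0,0,30]])

```text
t: 12.62
ee_pos: [432.1, -126.6, 38.8]
orientation: [-0.258, 3.13, -0.001]
ft_force: [-0.1, -0.1, 4.0]
width: 43.1
grasp_force: 30.0
```

move_arm(rows=[[0,0,-1,0,30],[0,0,-3,0,30],[0,0,-5,0,30],[-0.8,2.5,-5,0,30],[-2.1,5,-1,0,30],[-2.1,5,0,0,30],[-2.1,5,0,0,30],[-2.1,5,0,0,30],[-2.1,5,0,0,30],[-2,5,0,0,30]])

```text
t: 13.88
ee_pos: [509.5, 217.7, 188.9]
orientation: [0.259, -3.131, 0.0]
ft_force: [0.6, 1.4, -0.8]
width: 43.7
grasp_force: 30.0
```

```bash
python3 go.py p -10 50 50
```

```text
t 13.88 pos [509.5 217.7 188.9] plate [-11.3  48.4] w 43.7 gf 30.0 ft [ 0.6  1.4 -0.8] q6 -1.35
shift cm [-0.13  0.16 13.89] turn 0.1 tilt 0.02
```

move_arm(rows=[[-0.1,0.2,4,0,30],[0,0,4,0,30],[0,0,3,0,30],[0,0,1.5,0,30],[0,0,1,0,30],[0,0,0.4,0,30],[0,0,0,0,30],[0,0,0,0,30]])

```text
t: 14.88
ee_pos: [510.9, 218.3, 50.3]
orientation: [-0.258, 3.13, 0.001]
ft_force: [-0.8, 0.4, -1.0]
width: 43.1
grasp_force: 30.0
```

move_arm(rows=[[0,0,0.1,0,30],[0,0,0,0,45],[0,0,0,0,62],[0,0,0,0,62],[0,0,-2,0,62],[0,0,-4,0,62],[0,0,-5,0,62],[0,0,0,0,80]])

```text
t: 15.88
ee_pos: [512.8, 219.1, 162.2]
orientation: [-0.258, 3.124, 0.003]
ft_force: [-0.0, -0.4, -0.4]
width: 61.4
grasp_force: 0.0
```

```bash
python3 go.py 460.5 -270 39
```

```text
t 15.88 pos [512.8 219.1 162.2] plate [-7.7 49.2] w 61.4 gf 0.0 ft [-0.  -0.4 -0.4] q6 -1.35
shift cm [ 13.26 -47.41  12.16] turn 0.1 tilt 0.42
```

move_arm(rows=[[1.2,-4,0,0,80],[1.4,-5,0,0,80],[1.4,-5,0,0,80],[1.4,-5,0,0,80],[1.4,-5,0,0,80],[1.4,-5,0,0,80],[1.4,-5,0,0,80],[1.4,-5,0,0,80],[1.4,-5,0,0,80],[0.8,-3.4,2,0,80]])

```text
t: 17.12
ee_pos: [457.8, -273.6, 138.4]
orientation: [-0.256, 3.13, -0.002]
ft_force: [-0.6, 0.5, -0.7]
width: 70.3
grasp_force: 0.0
```

```bash
python3 go.py 460.5 -270 39; python3 - <<'E'
from h import *
optics.get_image("side")
for n in("side",):
  for l in("large_1","medium_1"):
    print(n,l,[(np.round(d["point"],1).tolist(),round(d["conf"],2)) for d in spotter.find_in(n,l) if d["conf"]>.3])
E
```

```text
t 17.12 pos [ 457.8 -273.6  138.4] plate [-142.1 -428. ] w 70.3 gf 0.0 ft [-0.6  0.5 -0.7] q6 -2.29
shift cm [-0.31  0.32  9.94] turn -0.0 tilt 0.11
side large_1 [([286.2, 296.4], 0.97), ([238.2, 260.7], 0.68)]
side medium_1 [([283.8, 273.8], 0.95), ([330.5, 314.9], 0.84), ([362.9, 287.5], 0.78), ([211.1, 186.0], 0.76)]
```

move_arm(rows=[[-0.3,0.3,2,0,80],[0,0,4,0,80],[0,0,3,0,80],[0,0,1,0,80],[0,0,0,0,80],[0,0,0,0,50],[0,0,0,0,30],[0,0,0,0,30],[0,0,0,0,30],[0,0,0,0,30]])

```text
t: 18.52
ee_pos: [461.0, -268.3, 39.3]
orientation: [-0.258, 3.13, -0.002]
ft_force: [0.2, -2.0, 5.2]
width: 42.6
grasp_force: 30.0
```

move_arm(rows=[[0,0,-1,0,30],[0,0,-3,0,30],[0,0,-5,0,30],[-1.2,4,-5,0,30],[-1.7,5.2,-1,0,30],[-2,6,0,0,30],[-2,6,0,0,30],[-2,6,0,0,30],[-2,6,0,0,30],[-2,6,0,0,30]])

```text
t: 19.77
ee_pos: [522.0, 136.9, 186.8]
orientation: [0.258, -3.131, -0.0]
ft_force: [0.4, -0.9, -0.6]
width: 42.7
grasp_force: 30.0
```

```bash
python3 go.py p -10 -20 50
```

```text
t 19.77 pos [522.  136.9 186.8] plate [-12.  -33.4] w 42.7 gf 30.0 ft [ 0.4 -0.9 -0.6] q6 -1.5
shift cm [-0.21  1.34 13.68] turn 0.1 tilt 0.02
```

move_arm(rows=[[-0.2,1,4,0,30],[0,0,4,0,30],[0,0,3,0,30],[0,0,1.5,0,30],[0,0,0.8,0,30],[0,0,0.3,0,30],[0,0,0,0,30],[0,0,0,0,30]])

```text
t: 20.78
ee_pos: [523.4, 145.1, 51.2]
orientation: [-0.258, 3.13, 0.0]
ft_force: [-0.3, 0.2, -0.4]
width: 42.8
grasp_force: 30.0
```

```bash
python3 go.py p -10 -23 49.5
```

```text
t 20.77 pos [523.4 145.1  51.2] plate [ -9.3 -25.6] w 42.8 gf 30.0 ft [-0.3  0.2 -0.4] q6 -1.49
shift cm [0.07 0.26 0.17] turn 0.1 tilt 0.08
```

move_arm(rows=[[0,0,0.1,0,30],[0,0,0,0,45],[0,0,0,0,60],[0,0,0,0,60],[0,0,-2,0,60],[0,0,-4,0,60],[0,-2,-5,0,80],[0.2,-5,0,0,80],[0.2,-5.5,0,0,80],[0.2,-5.5,0,0,80]])

```text
t: 22.02
ee_pos: [546.6, -35.0, 159.9]
orientation: [-0.259, 3.13, -0.0]
ft_force: [0.3, 0.2, -0.1]
width: 70.2
grasp_force: 0.0
```

move_arm(rows=[[0.2,-5,0,0,80],[0.2,-5,0,0,80],[0.2,-5,0,0,80],[0.2,-5,0,0,80],[0.2,-5,0,0,80],[0.2,-4,0,0,80],[0,-2,2,0,80],[0,0,0,0,80]])

```text
t: 23.02
ee_pos: [584.1, -341.9, 137.7]
orientation: [0.255, -3.129, -0.003]
ft_force: [0.7, -0.2, 0.7]
width: 70.2
grasp_force: 0.0
```

```bash
python3 go.py 584 -343.5 19.5; python3 - <<'E'
from h import *
optics.get_image("side")
for n in("side",):
  for l in("large_1","medium_1"):
    print(n,l,[(np.round(d["point"],1).tolist(),round(d["conf"],2)) for d in spotter.find_in(n,l) if d["conf"]>.3])
E
```

```text
t 23.02 pos [ 584.1 -341.9  137.7] plate [ -28.6 -516. ] w 70.2 gf 0.0 ft [ 0.7 -0.2  0.7] q6 -2.28
shift cm [ 1.000e-02 -1.800e-01  1.182e+01] turn -0.0 tilt 0.17
side large_1 [([282.2, 290.2], 0.9), ([236.7, 261.5], 0.82), ([296.6, 190.1], 0.5)]
side medium_1 [([229.9, 194.7], 0.91), ([362.6, 286.1], 0.88), ([330.4, 315.6], 0.75), ([209.5, 183.7], 0.67)]
```

move_arm(rows=[[0,-0.2,4,0,80],[0,0,4,0,80],[0,0,2.8,0,80],[0,0,1,0,80],[0,0,0,0,80],[0,0,0,0,50],[0,0,0,0,30],[0,0,0,0,30],[0,0,0,0,30],[0,0,0,0,30]])

```text
t: 24.42
ee_pos: [586.3, -343.8, 22.3]
orientation: [-0.258, 3.13, -0.002]
ft_force: [0.0, -1.2, 6.2]
width: 43.0
grasp_force: 30.0
```

move_arm(rows=[[0,0,-1,0,30],[0,0,-4,0,30],[0,0,-5,0,30],[0,2,-5,0,30],[-0.2,5,-2,0,30],[-0.3,6,0,0,30],[-0.3,6,0,0,30],[-0.3,6,0,0,30],[-0.3,6,0,0,30],[-0.3,6,0,0,30]])

```text
t: 25.68
ee_pos: [541.0, 26.4, 191.7]
orientation: [0.258, -3.131, -0.0]
ft_force: [0.5, 0.1, -0.8]
width: 42.9
grasp_force: 30.0
```

move_arm(rows=[[0,3,0,0,30],[0,2,0,0,30],[0,0,0,0,30]])

```text
t: 26.05
ee_pos: [533.4, 74.4, 191.5]
orientation: [0.261, -3.131, 0.0]
ft_force: [-0.2, -0.2, -0.3]
width: 42.9
grasp_force: 30.0
```

```bash
python3 go.py p -10 -95 54
```

```text
t 26.05 pos [533.4  74.4 191.5] plate [-11.  -96.9] w 42.9 gf 30.0 ft [-0.2 -0.2 -0.3] q6 -1.62
shift cm [-0.1   0.19 13.75] turn 0.2 tilt 0.01
```

move_arm(rows=[[-0.1,0,4,0,30],[0,0,4,0,30],[0,0,3,0,30],[0,0,1.7,0,30],[0,0,0.9,0,30],[0,0,0.2,0,30],[0,0,0,0,30]])

```text
t: 26.92
ee_pos: [539.3, 73.5, 56.2]
orientation: [-0.257, 3.122, -0.001]
ft_force: [4.3, -2.3, 10.2]
width: 42.9
grasp_force: 30.0
```

move_arm(rows=[[0,0,0,0,42],[0,0,0,0,58],[0,0,0,0,58],[0,0,-2,0,58],[0,0,-4,0,58],[0,0,-5,0,80],[0,0,0,0,80]])

```text
t: 27.8
ee_pos: [537.1, 74.2, 167.1]
orientation: [-0.258, 3.124, 0.0]
ft_force: [0.9, -0.5, 0.2]
width: 67.4
grasp_force: 0.0
```

```bash
python3 go.py 431.5 -126 25;  python3 - <<'E'
from h import *
a=optics.get_image("side"); b=optics.get_image("top")
for n in("side","top"):
  for l in("large_1","medium_1"):
    print(n,l,[(np.round(d["point"],1).tolist(),round(d["conf"],2)) for d in spotter.find_in(n,l) if d["conf"]>.3])
A=cv2.resize(a[150:300,150:340],None,fx=2.9,fy=2.9); B=cv2.resize(b[180:280,170:410],None,fx=2.2,fy=2.2)
m=np.zeros((A.shape[0]+B.shape[0],max(A.shape[1],B.shape[1]),3),np.uint8); m[:A.shape[0],:A.shape[1]]=A; m[A.shape[0]:,:B.shape[1]]=B
print(m.shape);m=m[:655]; m=cv2.resize(m,None,fx=.9,fy=.9) ;cv2.imwrite("pics/c5.png",m)
E
```

```text
t 27.8 pos [537.1  74.2 167.1] plate [ -7.4 -97.8] w 67.4 gf 0.0 ft [ 0.9 -0.5  0.2] q6 -1.62
shift cm [ 13.79 -18.01  14.12] turn 0.1 tilt 0.39
side large_1 [([237.3, 258.9], 0.85), ([284.1, 291.2], 0.71)]
side medium_1 [([242.9, 204.6], 0.96), ([225.3, 194.1], 0.87), ([212.9, 185.6], 0.76), ([330.5, 314.8], 0.7)]
top large_1 [([359.5, 250.1], 0.7), ([317.5, 253.7], 0.59)]
top medium_1 [([389.9, 239.4], 0.6), ([254.8, 220.1], 0.51), ([206.4, 230.7], 0.47)]
(655, 551, 3)
```

View pics/c5.png

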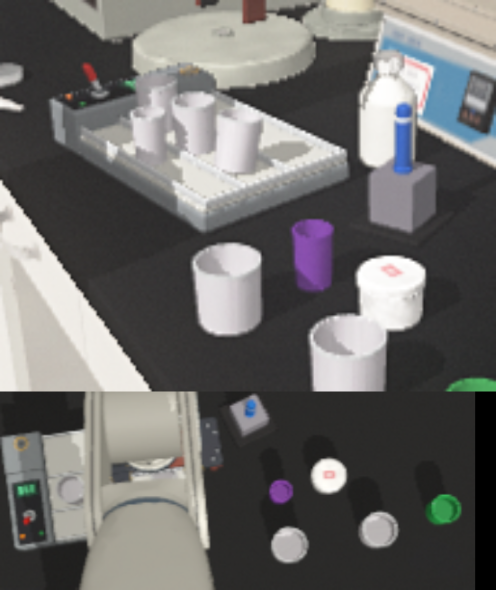

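The side view shows the small cup and three mediums standing in their lanes. Larges A and B are empty and in place. The last medium brushed a rail going in (10 N), so I'll check how it is seated by fitting the cup outlines.

```bash
cat > cups.py <<'E'
from h import *
import sys
p=np.array([528.44,171.84,.16328]); c,s=np.cos(p[2]),np.sin(p[2])
def W(px,py,z): return np.array([p[0]+c*px-s*py,p[1]+s*px+c*py,z])
def toP(w): d=np.array(w)[:2]-p[:2]; return np.array([c*d[0]+s*d[1],-s*d[0]+c*d[1]])
th=np.linspace(0,2*np.pi,48)
def mask(cam,x,rt,rf,h,z,shape):
    pts=np.vstack([np.c_[x[0]+r*np.cos(th),x[1]+r*np.sin(th),np.full(48,zz)] for r,zz in((rf,z),(rt,z+h))])
    m=np.zeros(shape,np.uint8); cv2.fillPoly(m,[np.int32(cv2.convexHull(np.float32(proj(cam,pts)))*16)],1,shift=4); return m>0
E
python3 - <<'E'
from cups import *
optics.get_image("side")
for l,rt,rf,h in(("medium",22,20.5,53),("small",17,15.5,52)):
  for d in spotter.regions_of("side",l+"_1"):
    if d["conf"]<.4: continue
    r=d["region"]; ys,xs=np.nonzero(r); u=(xs.min()+xs.max())/2; vb=ys.max()
    # foot front lower edge : nearest foot point to camera on z=30
    K,cp,M=cam("side"); w=unproj("side",(u,vb+.5),30); dirv=(w-cp)[:2]; dirv/=np.linalg.norm(dirv); ctr=w[:2]+dirv*rf
    wt=unproj("side",(u,ys.min()-.5),30+h); ct=wt[:2]-dirv*rt
    print(l,round(d["conf"],2),"bbox",xs.min(),xs.max(),ys.min(),ys.max(),"plate from foot",toP(ctr).round(1),"from rim",toP(ct).round(1))
E
```

```text
medium 0.85 bbox 321 346 295 335 plate from foot [-148.1 -560.3] from rim [-156.2 -563.4]
medium 0.81 bbox 232 249 192 215 plate from foot [ -3.9 -87.4] from rim [ -5.6 -96.3]
medium 0.73 bbox 202 217 178 199 plate from foot [-9.4 60.3] from rim [-8.1 51.7]
medium 0.54 bbox 216 232 185 208 plate from foot [-12.3 -20.7] from rim [ -8.7 -23.9]
small 0.78 bbox 200 213 191 212 plate from foot [-64.3 -16.2] from rim [-63.3 -25.1]
small 0.61 bbox 261 277 234 261 plate from foot [ -91.7 -319.2] from rim [ -94.6 -325.7]
```

```bash
python3 - <<'E'
from cups import *
print(unproj("top",(316.5,257.3),54),unproj("top",(361,249.8),54))
optics.get_image("side")
for d in spotter.regions_of("side","large_1"):
    if d["conf"]<.4: continue
    r=d["region"]; ys,xs=np.nonzero(r); u=(xs.min()+xs.max())/2
    K,cp,M=cam("side"); w=unproj("side",(u,ys.max()+.5),0); v=(w-cp)[:2]; v/=np.linalg.norm(v)
    wt=unproj("side",(u,ys.min()-.5),54)
    print(d["conf"],w[:2]+v*25.5,wt[:2]-v*27)
E
python3 go.py 431.5 -126 19
```

```text
[ 427.93312525 -128.37627788   54.        ] [ 453.94481145 -267.32426185   54.        ]
0.72 [ 455.71725773 -272.5558933 ] [ 456.79735641 -272.61625236]
0.67 [ 427.59756129 -124.63381311] [ 431.8505647  -126.85735857]
t 28.35 pos [534.3  74.  162.9] plate [-10.1 -97.5] w 70.3 gf 0.0 ft [0.2 0.3 0.2] q6 -1.62
shift cm [ 13.41 -18.04  14.4 ] turn 0.1 tilt 0.06
```

move_arm(rows=[[2.5,-3.6,0,0,90],[2.5,-3.6,0,0,90],[2.5,-3.6,0,0,90],[2.5,-3.6,0,0,90],[2.5,-2.6,1,0,90],[1,-1,3,0,90],[0,0,3,0,90],[0,0,1,0,90],[0,0,0,0,90],[0,0,0,0,90]])

```text
t: 29.6
ee_pos: [431.7, -125.7, 84.3]
orientation: [-0.259, 3.13, -0.001]
ft_force: [-0.2, 0.0, -0.1]
width: 79.0
grasp_force: 0.0
```

```bash
python3 go.py 430.5 -126.3 19
```

```text
t 29.6 pos [ 431.7 -125.7   84.3] plate [-143.8 -277.9] w 79.0 gf 0.0 ft [-0.2  0.  -0.1] q6 -2.05
shift cm [ 0.14 -0.03  6.53] turn 0.1 tilt 0.08
```

move_arm(rows=[[0.1,0,2.5,0,90],[0,0,2.5,0,90],[0,0,1.3,0,90],[0,0,0.2,0,90],[0,0,0,0,90],[0,0,0,0,60],[0,0,0,0,40],[0,0,0,0,40],[0,0,0,0,40],[0,0,0,0,40]])

```text
t: 30.85
ee_pos: [430.4, -126.1, 18.9]
orientation: [-0.258, 3.13, -0.001]
ft_force: [0.3, -1.6, 5.7]
width: 52.8
grasp_force: 30.0
```

move_arm(rows=[[0,0,-1,0,40],[0,0,-4,0,40],[0,0,-5,0,40],[-1.6,2.3,-5,0,40],[-3,5,-2,0,40],[-3,5,0,0,40],[-3,5,0,0,40],[-3,5,0,0,40],[-3,5,0,0,40],[-3,5,0,0,40]])

```text
t: 32.1
ee_pos: [570.2, 226.7, 188.7]
orientation: [0.258, -3.13, 0.0]
ft_force: [-0.2, -0.0, -0.9]
width: 53.3
grasp_force: 30.0
```

```bash
python3 go.py p 51 45 50.5
```

```text
t 32.1 pos [570.2 226.7 188.7] plate [50.2 47.3] w 53.3 gf 30.0 ft [-0.2 -0.  -0.9] q6 -1.38
shift cm [-0.09 -0.23 13.82] turn 0.1 tilt 0.04
```

move_arm(rows=[[-0.1,-0.2,4,0,40],[0,0,4,0,40],[0,0,3,0,40],[0,0,1.7,0,40],[0,0,0.8,0,40],[0,0,0.2,0,40],[0,0,0,0,40],[0,0,0,0,40]])

```text
t: 33.1
ee_pos: [572.3, 223.3, 52.4]
orientation: [-0.258, 3.129, 0.001]
ft_force: [0.7, 0.5, -0.8]
width: 52.9
grasp_force: 30.0
```

```bash
python3 go.py p 51 45 50
```

```text
t 33.1 pos [572.3 223.3  52.4] plate [51.6 43.6] w 52.9 gf 30.0 ft [ 0.7  0.5 -0.8] q6 -1.38
shift cm [0.06 0.14 0.24] turn 0.1 tilt 0.09
```

move_arm(rows=[[0,0,0.2,0,40],[0,0,0,0,40],[0,0,0,0,74],[0,0,0,0,74],[0,0,0,0,74],[0,0,-2,0,74],[0,0,-4,0,74],[0,0,-5,0,90],[1.4,-4,0,0,90],[2,-5,0,0,90]])

```text
t: 34.35
ee_pos: [553.8, 128.6, 161.9]
orientation: [-0.261, 3.127, 0.001]
ft_force: [0.6, -0.4, 0.8]
width: 78.7
grasp_force: 0.0
```

move_arm(rows=[[2,-5,0,0,90],[2,-5,0,0,90],[2,-5,0,0,90],[2,-5,0,0,90],[2,-5,0,0,90],[2,-5,0,0,90],[2,-4,0,0,90],[2,-3.8,2,0,90],[0,0,2,0,90],[0,0,0,0,90]])

```text
t: 35.6
ee_pos: [456.1, -270.5, 119.5]
orientation: [0.256, -3.13, -0.002]
ft_force: [0.3, 0.7, 0.1]
width: 79.1
grasp_force: 0.0
```

```bash
python3 go.py 457 -270 19; python3 - <<'E'
from cups import *
optics.get_image("side")
for d in spotter.regions_of("side","large_1"):
    if d["conf"]<.4: continue
    r=d["region"]; ys,xs=np.nonzero(r); u=(xs.min()+xs.max())/2
    K,cp,M=cam("side")
    for z in(0,30):
        w=unproj("side",(u,ys.max()+.5),z); v=(w-cp)[:2]; v/=np.linalg.norm(v)
        wt=unproj("side",(u,ys.min()-.5),54+z)
        f,t=w[:2]+v*25.5,wt[:2]-v*27
        print(round(d["conf"],2),z,f.round(),t.round(),"plate",toP(f).round(1),toP(t).round(1))
E
```

```text
t 35.6 pos [ 456.1 -270.5  119.5] plate [-143.2 -424.7] w 79.1 gf 0.0 ft [0.3 0.7 0.1] q6 -2.29
shift cm [-0.1   0.03 10.05] turn 0.0 tilt 0.09
0.78 0 [ 458. -271.] [ 461. -267.] plate [-141.4 -425.1] [-137.7 -422.1]
0.78 30 [ 438. -304.] [ 437. -308.] plate [-166.3 -455. ] [-168.4 -458.9]
0.52 0 [614. 332.] [607. 307.] plate [110.4 144.6] [ 99.9 120.3]
0.52 30 [584. 261.] [573. 225.] plate [69.6 79.2] [52.7 45.2]
0.47 0 [478.  46.] [592. 294.] plate [ -70.1 -115.7] [ 82.7 110.2]
0.47 30 [457.  -7.] [559. 213.] plate [ -99.6 -164.8] [36.7 35.8]
```

move_arm(rows=[[-0.2,0,4,0,90],[0,0,3.5,0,90],[0,0,2,0,90],[0,0,0.5,0,90],[0,0,0,0,90],[0,0,0,0,60],[0,0,0,0,40],[0,0,0,0,40],[0,0,0,0,40],[0,0,0,0,40]])

```text
t: 36.95
ee_pos: [459.4, -270.4, 20.1]
orientation: [-0.258, 3.13, -0.001]
ft_force: [-0.2, 0.4, 6.0]
width: 53.6
grasp_force: 30.0
```

move_arm(rows=[[0,0,-1,0,40],[0,0,-4,0,40],[0,0,-5,0,40],[-1.4,2,-5,0,40],[-2.9,5,-2,0,40],[-2.9,6,0,0,40],[-2.9,6,0,0,40],[-2.9,6,0,0,40],[-2.9,6,0,0,40],[-2.9,6,0,0,40]])

```text
t: 38.2
ee_pos: [578.0, 107.9, 189.9]
orientation: [-0.258, 3.131, -0.0]
ft_force: [0.8, -0.2, -0.5]
width: 53.4
grasp_force: 30.0
```

```bash
python3 go.py p 51 -55 51.5
```

```text
t 38.2 pos [578.  107.9 189.9] plate [ 38.5 -71.2] w 53.4 gf 30.0 ft [ 0.8 -0.2 -0.5] q6 -1.57
shift cm [-1.25  1.62 13.84] turn 0.1 tilt 0.01
```

move_arm(rows=[[-1.2,1.4,2,0,40],[0,0,4,0,40],[0,0,4,0,40],[0,0,2.4,0,40],[0,0,1,0,40],[0,0,0.2,0,40],[0,0,0,0,40],[0,0,0,0,40]])

```text
t: 39.2
ee_pos: [589.3, 122.0, 55.5]
orientation: [-0.258, 3.127, 0.001]
ft_force: [1.6, 0.3, 5.3]
width: 53.5
grasp_force: 30.0
```

```bash
python3 go.py p 51 -55 51
```

```text
t 39.2 pos [589.3 122.   55.5] plate [ 52.  -59.1] w 53.5 gf 30.0 ft [1.6 0.3 5.3] q6 -1.55
shift cm [0.1  0.41 0.45] turn 0.1 tilt 0.22
```

```bash
python3 - <<'E'
from h import *
a=optics.get_image("side"); cv2.imwrite("pics/s6.png",cv2.resize(a[150:245,165:295],None,fx=6,fy=6,interpolation=cv2.INTER_CUBIC))
E
```

```text
(no output)
```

View pics/s6.png

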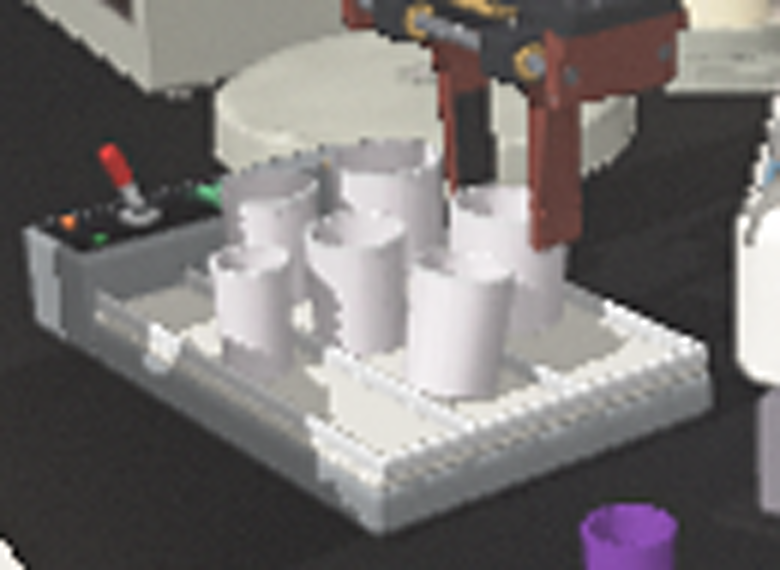

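All cups look to be in their lanes. The held large one has its foot at about (254,205), near the white top. I'll ease it down a little to tell touchdown from a rail.

move_arm(rows=[[0,0,0.2,0,40],[0,0,0,0,40],[0,0,0,0,40]])

```text
t: 39.62
ee_pos: [590.8, 122.2, 54.3]
orientation: [-0.257, 3.124, 0.001]
ft_force: [2.4, 0.7, 7.7]
width: 53.6
grasp_force: 30.0
```

```bash
python3 - <<'E'
from cups import *
a=cv2.imread("pics/s6.png"); a=cv2.resize(a[150:450,280:720],None,fx=1.8,fy=1.8,interpolation=cv2.INTER_LINEAR)
def px(X): return np.int32((((proj("side",X)-[165,150]+.5)*6-.5)-[280,150])*1.8)
for x,z,col in((-82,38,(0,0,255)),(-40,38,(0,0,255)),(-36,38,(0,160,255)),(16,38,(0,0,255)),(20,38,(0,160,255)),(82,38,(0,0,255)),(86,38,(0,160,255)),(90,30,(255,0,0))):
    cv2.polylines(a,[px(np.array([W(x,-146,z),W(x,-120,z)]))],False,col,1)
    cv2.polylines(a,[px(np.array([W(x,-70,z),W(x,-40,z)]))],False,col,1)
cv2.polylines(a,[px(np.array([W(-90,-150,30),W(90,-150,30)]))],False,(255,0,0),1)
def circ(px0,py0,r,z,col): cv2.polylines(a,[px(np.array([W(px0+r*np.cos(t),py0+r*np.sin(t),z) for t in th]))],True,col,1)
circ(50.5,-59,25.5,38,(0,255,0))
circ(-10,-97,20.5,30,(255,0,255)); circ(-10,-97,22,83,(255,0,255))
cv2.imwrite("pics/s7.png",a); print(a.shape)
E
```

```text
(540, 792, 3)
```

View pics/s7.png

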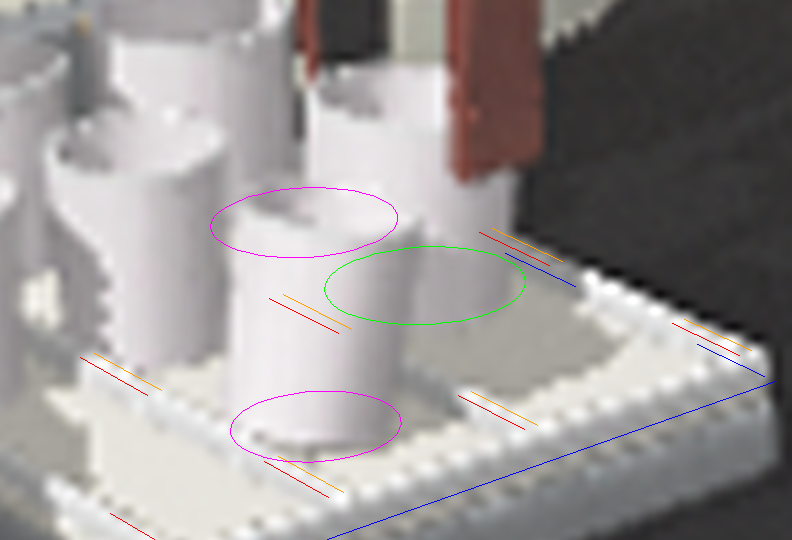

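The overlay shows the fitted rails match the picture. The held large sits about 4–5 mm toward -x of the tool, so its foot is on the medium/large rail. The third medium also leans against its -x rail. I'll lift the large slightly, shift it +x by 5 mm and set it down.

move_arm(rows=[[0,0,-1.2,0,40],[-0.3,0,0,0,40],[-0.1,0,0,0,40],[0,0,0.8,0,40],[0,0,0.4,0,40],[0,0,0,0,40],[0,0,0,0,40]])

```text
t: 40.5
ee_pos: [590.8, 122.2, 51.1]
orientation: [0.258, -3.13, 0.0]
ft_force: [-1.8, -0.6, 2.9]
width: 53.6
grasp_force: 30.0
```

```bash
python3 go.py p 56 -59 51
```

```text
t 40.5 pos [590.8 122.2  51.1] plate [ 53.5 -59.1] w 53.6 gf 30.0 ft [-1.8 -0.6  2.9] q6 -1.55
shift cm [-0.25  0.01  0.01] turn 0.1 tilt 0.08
```

move_arm(rows=[[0,0,0,0,60],[0,0,0,0,74],[0,0,0,0,74],[0,0,-2,0,74],[0,0,-4,0,74],[2,-1.5,-5,10,74]])

```text
t: 41.25
ee_pos: [574.8, 104.7, 163.4]
orientation: [0.02, 3.141, 0.0]
ft_force: [0.6, -0.6, 0.3]
width: 64.9
grasp_force: 0.0
```

move_arm(rows=[[0,0,0,10,74],[0,0,0,10,74],[0,0,0,10,74],[0,0,0,10,74],[0,0,0,10,74],[0,0,0,10,74],[0,0,0,10,74],[0,0,0,10,74],[0,0,0,0,74]])

```text
t: 42.38
ee_pos: [574.6, 104.3, 162.7]
orientation: [2.029, 2.397, 0.002]
ft_force: [0.2, -1.1, -0.2]
width: 64.8
grasp_force: 0.0
```

```bash
python3 go.py p -8 -96 57; python3 - <<'E'
from cups import *
optics.get_image("side")
K,cp,M=cam("side")
for l,rt,rf,h in(("large",27,25.5,54),("medium",22,20.5,53)):
  for d in spotter.regions_of("side",l+"_1"):
    if d["conf"]<.3: continue
    ys,xs=np.nonzero(d["region"]); u=(xs.min()+xs.max())/2
    wt=unproj("side",(u,ys.min()-.5),30+h); v=(wt-cp)[:2]; v/=np.linalg.norm(v)
    print(l,round(d["conf"],2),xs.min(),xs.max(),ys.min(),ys.max(),toP(wt[:2]-v*rt).round(1))
E
```

```text
t 42.38 pos [574.6 104.3 162.7] plate [ 34.6 -74.2] w 64.8 gf 0.0 ft [ 0.2 -1.1 -0.2] q6 -0.01
shift cm [-2.17 -4.28 10.57] turn -89.8 tilt 0.09
large 0.79 221 237 174 190 [47.7 37.7]
large 0.68 240 259 182 207 [ 51.5 -56.5]
medium 0.76 321 345 295 334 [-156.7 -562.9]
medium 0.75 232 250 192 215 [ -4.7 -97.1]
medium 0.71 216 232 185 208 [ -8.8 -23.8]
medium 0.7 202 218 178 199 [-7.1 50.8]
```

move_arm(rows=[[-1.1,-2,0,0,74],[-1.2,-2.1,2,0,74],[0,0,4,0,74],[0,0,3,0,74],[0,0,1.6,0,74],[0,0,0,0,74],[0,0,0,0,74]])

```text
t: 43.4
ee_pos: [538.4, 75.0, 56.4]
orientation: [2.03, 2.396, 0.002]
ft_force: [-0.2, 0.0, -0.2]
width: 64.9
grasp_force: 0.0
```

move_arm(rows=[[0,0,0,0,50],[0,0,0,0,30],[0,0,0,0,30],[0,0,0,0,30],[0,0,0,0,30]])

```text
t: 44.02
ee_pos: [538.5, 74.9, 56.1]
orientation: [2.03, 2.396, 0.002]
ft_force: [2.0, 0.0, 5.5]
width: 42.8
grasp_force: 30.0
```

```bash
python3 go.py p -10 -96 53
```

```text
t 44.02 pos [538.5  74.9  56.1] plate [ -5.9 -97.3] w 42.8 gf 30.0 ft [2.  0.  5.5] q6 -0.05
shift cm [ 0.13 -0.41  0.31] turn -89.9 tilt 0.11
```

move_arm(rows=[[0,0,-1,0,30],[0,0,-0.5,0,30],[0.1,-0.3,0,0,30],[0,0,0,0,30],[0,0,0.8,0,30],[0,0,0.5,0,30],[0,0,0,0,30],[0,0,0,0,30]])

```text
t: 45.02
ee_pos: [534.1, 75.3, 57.1]
orientation: [-2.031, -2.396, 0.001]
ft_force: [-0.7, 0.2, 0.3]
width: 42.3
grasp_force: 29.9
```

move_arm(rows=[[0,0,0.2,0,30],[0,0,0,0,30],[0,0,0,0,30]])

```text
t: 45.4
ee_pos: [534.5, 75.2, 56.5]
orientation: [2.031, 2.396, -0.0]
ft_force: [-4.4, -0.4, 15.7]
width: 42.7
grasp_force: 31.6
```

```bash
python3 go.py p -10 -96 53
```

```text
t 45.4 pos [534.5  75.2  56.5] plate [ -9.7 -96.3] w 42.7 gf 31.6 ft [-4.4 -0.4 15.7] q6 -0.05
shift cm [ 0.03 -0.03  0.35] turn -89.9 tilt 0.01
```

move_arm(rows=[[0,0,-0.2,0,30],[0,0,0,0,45],[0,0,0,0,62],[0,0,0,0,62],[0,0,-2,0,62],[0,0,-4,0,62],[0,0,-5,0,62],[0,0,-2,0,62]])

```text
t: 46.4
ee_pos: [535.8, 75.5, 190.3]
orientation: [2.03, 2.394, 0.005]
ft_force: [0.2, 0.1, -0.4]
width: 54.6
grasp_force: 0.0
```

```bash
python3 go.py 640 -62 57; python3 - <<'E'
from cups import *
T=(165,175)
optics.get_image("side");optics.get_image("top")
K,cp,M=cam("side")
for l,rt,rf,h in(("medium",22,20.5,53),):
  for d in spotter.regions_of("side",l+"_1"):
    if d["conf"]<.3: continue
    ys,xs=np.nonzero(d["region"]); u=(xs.min()+xs.max())/2
    wt=unproj("side",(u,ys.min()-.5),30+h); v=(wt-cp)[:2]; v/=np.linalg.norm(v)
    print(l,round(d["conf"],2),xs.min(),xs.max(),ys.min(),ys.max(),toP(wt[:2]-v*rt).round(1))
for n in("side","top"):
  for l in("probe","probe_rest"):
    for d in spotter.regions_of(n,l)[:2]:
      ys,xs=np.nonzero(d["region"]); print(n,l,round(d["conf"],2),np.round(d["point"],1),xs.min(),xs.max(),ys.min(),ys.max())
# blue blobs
for n in("side","top"):
    im=optics.get_image(n); b=(im[...,0].astype(int)-im[...,2]>60)
    q=proj(n,[640,-62,90])[0].astype(int); m=np.zeros_like(b); m[q[1]-30:q[1]+30,q[0]-25:q[0]+25]=1
    ys,xs=np.nonzero(b&m); print(n,xs.mean(),ys.mean(),xs.min(),xs.max(),ys.min(),ys.max(), [xs[ys==r].mean().round(1) for r in sorted(set(ys))], "pred",proj(n,[[640,-62,120],[640,-62,60]]).round(1))
E
```

```text
t 46.4 pos [535.8  75.5 190.3] plate [ -8.4 -96.3] w 54.6 gf 0.0 ft [ 0.2  0.1 -0.4] q6 -0.05
shift cm [-15.27   7.98  13.37] turn -89.9 tilt 0.23
medium 0.73 231 249 192 215 [ -6.6 -95.4]
medium 0.65 321 345 296 334 [-158.6 -564.8]
medium 0.54 202 217 178 199 [-8.2 51.7]
side probe 0.73 [304.4 204.2] 302 307 190 215
side probe_rest 0.82 [303.  229.9] 285 323 212 244
side probe_rest 0.37 [218.  215.2] 170 283 175 238
top probe 0.73 [291.9 196.2] 281 309 180 207
top probe 0.22 [188.5 232.6] 170 232 200 259
side 315.45567010309276 190.69278350515464 301 327 171 216 [np.float64(310.5), np.float64(313.0), np.float64(315.5), np.float64(318.0), np.float64(320.5), np.float64(322.0), np.float64(321.5), np.float64(321.5), np.float64(321.5), np.float64(321.5), np.float64(321.0), np.float64(321.0), np.float64(321.0), np.float64(321.0), np.float64(320.5), np.float64(320.5), np.float64(320.0), np.float64(320.0), np.float64(319.5), np.float64(315.4), np.float64(314.8), np.float64(314.8), np.float64(314.7), np.float64(314.1), np.float64(318.5), np.float64(319.5), np.float64(315.7), np.float64(316.2), np.float64(315.7), np.float64(314.5), np.float64(312.2), np.float64(307.8), np.float64(304.0), np.float64(304.0), np.float64(304.0), np.float64(304.0), np.float64(304.0), np.float64(304.0), np.float64(303.5), np.float64(303.5), np.float64(303.5), np.float64(303.5), np.float64(304.0), np.float64(304.0), np.float64(304.0), np.float64(303.5)] pred [[303.7 190. ]
 [303.5 213. ]]
top 296.1388888888889 188.36111111111111 294 298 184 192 [np.float64(296.5), np.float64(296.5), np.float64(296.5), np.float64(296.5), np.float64(296.5), np.float64(295.5), np.float64(296.0), np.float64(296.0), np.float64(295.5)] pred [[297.  185.8]
 [296.1 189.8]]
```

move_arm(rows=[[-3.5,1.8,0,0,55],[-4,2.1,0,0,55],[-4,2.1,0,0,55],[-3.7,2,0,0,55],[0,0,4,0,55],[0,0,0,0,55],[0,0,0,0,55]])

```text
t: 47.72
ee_pos: [638.1, -61.2, 147.7]
orientation: [-2.031, -2.396, 0.0]
ft_force: [0.6, 0.5, 0.0]
width: 48.2
grasp_force: 0.0
```

```bash
python3 go.py 640 -61.5 58
```

```text
t 47.73 pos [638.1 -61.2 147.7] plate [  70.3 -247.8] w 48.2 gf 0.0 ft [0.6 0.5 0. ] q6 -0.28
shift cm [-0.06  0.19  8.97] turn -89.9 tilt 0.03
```

move_arm(rows=[[0,0.2,3,0,55],[0,0,4,0,55],[0,0,2,0,55],[0,0,0.3,0,55],[0,0,0,0,55],[0,0,0,0,30],[0,0,0,0,8],[0,0,0,0,8],[0,0,0,0,8],[0,0,0,0,8]])

```text
t: 48.98
ee_pos: [640.3, -61.2, 54.7]
orientation: [2.031, 2.396, 0.0]
ft_force: [-0.9, -0.2, 1.7]
width: 14.6
grasp_force: 30.0
```

move_arm(rows=[[0,0,-1,0,8],[0,0,-2,0,8],[0,0,-3,0,8],[0,0,-4,0,8],[3,0,-4,0,8],[5,0,0,0,8],[5,0,0,0,8],[5,0,0,0,8],[5,0,0,0,8],[5,0,0,0,8]])

```text
t: 50.22
ee_pos: [594.0, 216.6, 196.2]
orientation: [2.031, 2.396, 0.002]
ft_force: [0.4, 0.3, -0.9]
width: 14.7
grasp_force: 30.0
```

```bash
python3 go.py 582.8 303 112
```

```text
t 50.23 pos [594.  216.6 196.2] plate [72.  33.5] w 14.7 gf 30.0 ft [ 0.4  0.3 -0.9] q6 0.17
shift cm [8.7  0.3  8.42] turn -89.9 tilt 0.08
```

move_arm(rows=[[4,0.3,0,0,8],[4.2,0,0,0,8],[0.5,0,3,0,8],[0,0,3,0,8],[0,0,2.2,0,8],[0,0,0,0,8],[0,0,0,0,8]])

```text
t: 51.1
ee_pos: [583.7, 301.6, 114.1]
orientation: [2.031, 2.396, 0.003]
ft_force: [-0.8, 0.3, -0.5]
width: 14.8
grasp_force: 30.0
```

```bash
python3 go.py 582.8 303 60; python3 - <<'E'
from cups import *
a=optics.get_image("side"); b=optics.get_image("top")
A=cv2.resize(a[130:200,180:260],None,fx=5,fy=5,interpolation=cv2.INTER_CUBIC)
B=cv2.resize(b[180:250,165:240],None,fx=5,fy=5,interpolation=cv2.INTER_CUBIC)
def d(n,im,o,X,col):
    q=((proj(n,X)-o+.5)*5-.5)
    for x,y in q: cv2.drawMarker(im,(int(x),int(y)),col,cv2.MARKER_CROSS,10,1)
E_=get_obs()["ee_pos"]
for n,im,o in(("side",A,(180,130)),("top",B,(165,180))):
    d(n,im,o,[[E_[0],E_[1],E_[2]-44.7]],(0,255,255)); d(n,im,o,[[582.8,303,55]],(0,0,255))
cv2.imwrite("pics/p8.png",np.hstack([A,B]))
E
```

```text
t 51.1 pos [583.7 301.6 114.1] plate [ 75.6 119.1] w 14.8 gf 30.0 ft [-0.8  0.3 -0.5] q6 0.29
shift cm [ 0.15 -0.08  5.41] turn -89.9 tilt 0.1
```

View pics/p8.png

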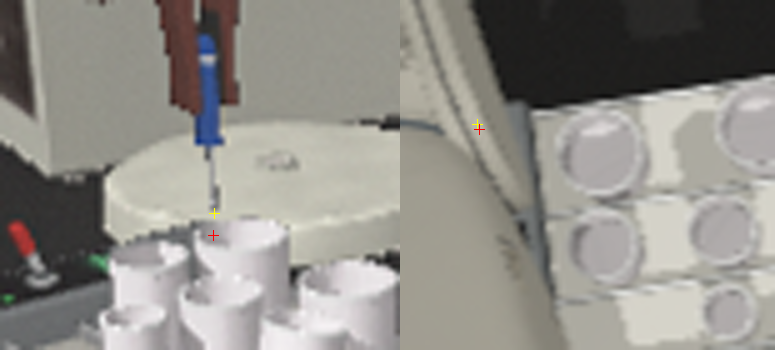

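The side view shows the probe upright, with its tip at (222,172) right on the predicted point. The large cup hides the ring. I'll lower it gently, watching the force.

move_arm(rows=[[0.1,-0.1,0.5,0,8],[0,0,0.6,0,8],[0,0,0.5,0,8],[0,0,0.4,0,8],[0,0,0,0,8]])

```text
t: 51.82
ee_pos: [581.8, 302.3, 92.0]
orientation: [-2.031, -2.396, 0.0]
ft_force: [1.0, 1.4, -2.4]
width: 14.5
grasp_force: 30.0
```

move_arm(rows=[[0,0,0.6,0,8],[0,0,0.6,0,8],[0,0,0.6,0,8],[0,0,0.6,0,8],[0,0,0,0,8]])

```text
t: 52.45
ee_pos: [581.8, 302.3, 67.8]
orientation: [-2.031, -2.396, 0.0]
ft_force: [0.9, 3.2, -2.2]
width: 14.6
grasp_force: 30.0
```

move_arm(rows=[[0.1,0,0.4,0,8],[0,0,0.5,0,8],[0,0,0.3,0,8],[0,0,0.1,0,8],[0,0,0,0,8]])

```text
t: 53.08
ee_pos: [581.5, 302.9, 55.3]
orientation: [-2.031, -2.396, 0.001]
ft_force: [-0.1, -0.3, 0.5]
width: 14.8
grasp_force: 30.0
```

move_arm(rows=[[0,0,0.1,0,8],[0,0,0.1,0,8],[0,0,0,0,8]])

```text
t: 53.45
ee_pos: [581.7, 303.1, 54.7]
orientation: [2.031, 2.396, -0.0]
ft_force: [-2.9, -1.8, 8.9]
width: 14.8
grasp_force: 30.0
```

Seated with firm contact at the same height as in the rest. I'll release, rise and check everything.

move_arm(rows=[[0,0,0,0,30],[0,0,0,0,45],[0,0,0,0,45],[0,0,-2,0,45],[0,0,-5,0,45],[0,0,-5,0,45],[-5,0,-3,0,45],[-5,0,0,0,20],[-5,0,0,0,0],[-5,0,0,0,0]])

```text
t: 54.7
ee_pos: [614.9, 104.4, 205.3]
orientation: [2.03, 2.396, 0.002]
ft_force: [0.5, 0.3, -0.2]
width: 13.0
grasp_force: 0.0
```

```bash
python3 - <<'E'
from cups import *
a=optics.get_image("side"); b=optics.get_image("top")
A=cv2.resize(a[145:245,165:285],None,fx=5,fy=5,interpolation=cv2.INTER_CUBIC)[:,:480]
B=cv2.resize(b[190:265,165:280],None,fx=2.6,fy=2.6,interpolation=cv2.INTER_CUBIC)
m=np.zeros((500,790,3),np.uint8); m[:500,:480]=A; m[:B.shape[0],480:480+B.shape[1]]=B
cv2.imwrite("pics/f9.png",m)
bl=(a[...,0].astype(int)-a[...,2]>60); q=proj("side",[582,303,90])[0].astype(int); s_=bl[q[1]-35:q[1]+35,q[0]-15:q[0]+15]; ys,xs=np.nonzero(s_)
print("probe blue rows",ys.min()+q[1]-35,ys.max()+q[1]-35,"cols",xs.min()+q[0]-15,xs.max()+q[0]-15,"pred top/collar",proj("side",[[582,303,120],[582,303,55]]).round(1).tolist())
K,cp,M=cam("side")
for l,rt,h in(("large",27,54),("medium",22,53),("small",17,52)):
  for d in spotter.regions_of("side",l+"_1"):
    if d["conf"]<.3: continue
    ys,xs=np.nonzero(d["region"]); u=(xs.min()+xs.max())/2
    wt=unproj("side",(u,ys.min()-.5),30+h); v=(wt-cp)[:2]; v/=np.linalg.norm(v)
    print(l,round(d["conf"],2),xs.min(),xs.max(),ys.min(),ys.max(),toP(wt[:2]-v*rt).round(1))
E
```

```text
probe blue rows 157 174 cols 219 223 pred top/collar [[220.6, 156.4], [222.1, 176.8]]
large 0.7 220 237 174 191 [46.6 38.7]
large 0.63 240 259 182 206 [ 51.5 -56.5]
medium 0.8 321 346 296 334 [-158.  -565.3]
medium 0.69 216 232 186 208 [-13.  -30.4]
medium 0.62 202 217 178 196 [-8.2 51.7]
medium 0.56 230 249 192 215 [ -7.6 -94.5]
medium 0.33 170 283 176 238 [36.8 34.3]
small 0.7 262 277 234 260 [ -93.9 -326.3]
small 0.69 200 213 191 211 [-63.3 -25.1]
```

View pics/f9.png

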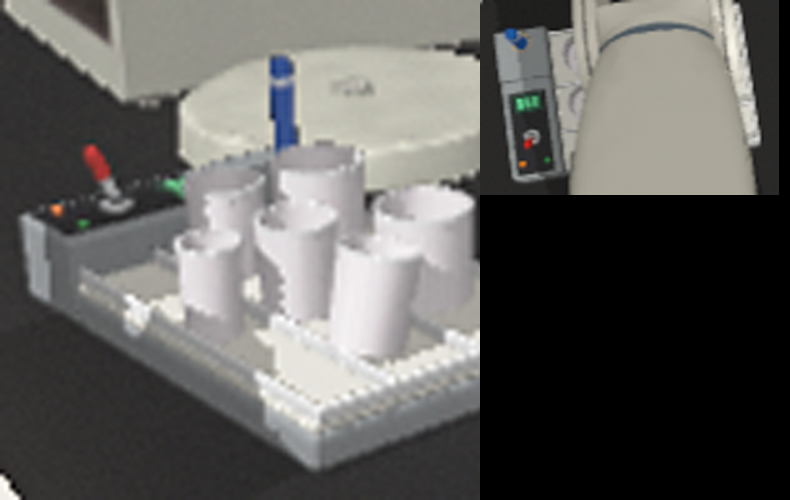

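The probe is home: its blue rows 157–174 match the prediction. But the nearest medium at (240,205) leans toward +x, with its -x foot edge on the small/medium rail. I'll re-grip it across y, lift it, shift it +x by about 8 mm and reseat it.

move_arm(rows=[[0,0,0,-10,62],[0,0,0,-10,62],[0,0,0,-10,62],[0,0,0,-10,62],[0,0,0,-10,62],[0,0,0,-10,62],[0,0,0,-10,62],[0,0,0,-10,62],[0,0,0,-10,62],[0,0,0,0,62]])

```text
t: 56.2
ee_pos: [614.3, 107.4, 203.8]
orientation: [-0.259, 3.131, 0.0]
ft_force: [0.8, 0.1, -0.3]
width: 54.1
grasp_force: 0.0
```

```bash
python3 go.py p -6 -95.5 58
```

```text
t 56.2 pos [614.3 107.4 203.8] plate [ 74.2 -77.5] w 54.1 gf 0.0 ft [ 0.8  0.1 -0.3] q6 -1.58
shift cm [ 8.03 -1.79 14.58] turn 0.1 tilt 0.02
```

move_arm(rows=[[4,-0.9,0,0,62],[4,-0.9,0,0,62],[0,0,4,0,62],[0,0,4,0,62],[0,0,0,0,62],[0,0,0,0,62]])

```text
t: 56.95
ee_pos: [539.3, 75.5, 124.6]
orientation: [-0.256, 3.13, 0.0]
ft_force: [0.2, -0.5, 0.2]
width: 54.6
grasp_force: 0.0
```

```bash
python3 go.py p -6 -95.5 58
```

```text
t 56.95 pos [539.3  75.5 124.6] plate [ -4.9 -96.8] w 54.6 gf 0.0 ft [ 0.2 -0.5  0.2] q6 -1.62
shift cm [0.12 0.13 6.66] turn 0.0 tilt 0.07
```

move_arm(rows=[[0,0.1,3,0,62],[0,0,3,0,62],[0,0,0.6,0,62],[0,0,0,0,62],[0,0,0,0,40],[0,0,0,0,30],[0,0,0,0,30],[0,0,0,0,30]])

```text
t: 57.95
ee_pos: [539.6, 76.0, 58.5]
orientation: [-0.258, 3.128, -0.0]
ft_force: [1.7, -0.8, 6.6]
width: 41.9
grasp_force: 30.1
```

move_arm(rows=[[0,0,-1,0,30],[0,0,-0.8,0,30],[-0.4,0,0,0,30],[-0.3,0,0,0,30],[0,0,0,0,30],[0,0,1,0,30],[0,0,0.5,0,30],[0,0,0,0,30],[0,0,0,0,30]])

```text
t: 59.08
ee_pos: [545.2, 77.1, 60.4]
orientation: [0.258, -3.131, 0.0]
ft_force: [0.8, -0.7, -0.2]
width: 42.3
grasp_force: 30.0
```

```bash
python3 go.py p -6 -95.5 58
```

```text
t 59.08 pos [545.2  77.1  60.4] plate [  1.1 -96.2] w 42.3 gf 30.0 ft [ 0.8 -0.7 -0.2] q6 -1.62
shift cm [0.71 0.07 0.24] turn 0.1 tilt 0.01
```

move_arm(rows=[[0,0,0.3,0,30],[0,0,0,0,30],[0,0,0,0,30]])

```text
t: 59.45
ee_pos: [546.1, 77.2, 58.4]
orientation: [-0.258, 3.129, 0.0]
ft_force: [-1.6, -0.1, 6.4]
width: 42.6
grasp_force: 30.1
```

move_arm(rows=[[0,0,0.2,0,30],[0,0,0,0,30],[0,0,0,0,30]])

```text
t: 59.82
ee_pos: [547.7, 77.3, 58.2]
orientation: [-0.258, 3.126, 0.0]
ft_force: [-2.9, -0.4, 20.5]
width: 42.5
grasp_force: 30.2
```

move_arm(rows=[[0,0,-0.2,0,30],[0,0,0,0,45],[0,0,0,0,60],[0,0,0,0,60],[0,0,-2,0,60],[0,0,-4,0,60],[0,0,-5,0,60],[0,0,-2,0,60]])

```text
t: 60.82
ee_pos: [546.4, 77.3, 190.0]
orientation: [-0.258, 3.127, 0.0]
ft_force: [0.0, -0.2, -1.0]
width: 52.5
grasp_force: 0.0
```

```bash
cat > tilt.py <<'E'
from cups import *
from scipy.optimize import minimize
def cupmask(q,rt,rf,h,k=6):
    px,py,t=q[:3]; z0=30+rf*abs(np.sin(t)); pts=[]
    for r,zz in((rf,0),(rt,h)):
        for a in th:
            x,y=r*np.cos(a),r*np.sin(a); pts.append(W(px+x*np.cos(t)+zz*np.sin(t),py+y,z0+zz*np.cos(t)-x*np.sin(t)))
    return cv2.convexHull(np.float32(proj("side",np.array(pts))))[:,0]
def fit(reg,rt,rf,h,x0):
    ys,xs=np.nonzero(reg); o=np.array([xs.min()-6,ys.min()-6]); k=6
    R_=cv2.resize(reg[o[1]:ys.max()+7,o[0]:xs.max()+7].astype(np.float32),None,fx=k,fy=k,interpolation=cv2.INTER_LINEAR)>.5
    def cost(q):
        m=np.zeros(R_.shape,np.uint8); cv2.fillPoly(m,[np.int32(((cupmask(q,rt,rf,h)-o+.5)*k-.5)*16)],1,shift=4); m=m>0
        return 1-(m&R_).sum()/(m|R_).sum()
    best=min((minimize(cost,[x0[0],x0[1],t],method="Nelder-Mead",options=dict(initial_simplex=[[x0[0],x0[1],t],[x0[0]+6,x0[1],t],[x0[0],x0[1]+6,t],[x0[0],x0[1],t+.1]])) for t in(-.15,0,.15)),key=lambda r:r.fun)
    return best.x.round(3),round(best.fun,3)
if __name__=="__main__":
    optics.get_image("side")
    for l,rt,rf,h,cs in(("medium",22,20.5,53,[(-10,-95),(-9,-24),(-9,50)]),("small",17,15.5,52,[(-61,-21)]),("large",27,25.5,54,[(51,-57),(51,44)])):
        ds=[d for d in spotter.regions_of("side",l+"_1") if d["conf"]>.25]
        for c0 in cs:
            u=proj("side",W(*c0,58))[0]
            for d in ds:
                if np.hypot(*(np.array(d["point"])-u))<8: print(l,c0,round(d["conf"],2),fit(d["region"],rt,rf,h,c0))
E
python3 tilt.py; python3 go.py p -6 -95.5 58
```

```text
medium (-10, -95) 0.78 (array([-1.3829e+01, -9.8133e+01,  3.8000e-02]), np.float64(0.121))
medium (-9, -24) 0.74 (array([-12.975, -24.995,   0.054]), np.float64(0.098))
small (-61, -21) 0.75 (array([-6.0067e+01, -1.6598e+01, -1.1000e-02]), np.float64(0.193))
large (51, -57) 0.76 (array([ 5.0259e+01, -5.7681e+01, -6.0000e-03]), np.float64(0.225))
large (51, 44) 0.55 (array([5.1314e+01, 5.1532e+01, 2.9000e-02]), np.float64(0.389))
t 61.02 pos [544.8  77.1 186.8] plate [  0.8 -96.2] w 52.7 gf 0.0 ft [0.2 0.  0.2] q6 -1.62
shift cm [ 0.67  0.07 12.88] turn 0.1 tilt 0.03
```

move_arm(rows=[[1,2.5,-1,0,30],[1.2,2.8,0,0,0],[1.2,2.8,0,0,0],[1.2,2.8,0,0,0],[1.2,2.8,0,0,0],[1.2,2.8,0,0,0],[1.2,2.8,0,0,0],[1.2,2.8,0,0,0],[1,0.5,0,0,0],[0,0,0,0,0]])

```text
t: 62.28
ee_pos: [404.5, 282.3, 196.4]
orientation: [0.26, -3.129, 0.002]
ft_force: [0.3, -0.1, -0.9]
width: 0.4
grasp_force: 0.0
```

```bash
python3 tilt.py; python3 tilt.py | head -2; python3 go.py p -88 120 60;  python3 - <<'E'
from cups import *
b=optics.get_image("top"); cv2.imwrite("pics/raw_top.png",b); optics_s=optics.get_image("side"); cv2.imwrite("pics/raw_side.png",optics_s)
b=optics.get_image("top")
for l in("large","medium","small"):
  for d in spotter.regions_of("top",l+"_1"):
    if d["conf"]<.25: continue
    ys,xs=np.nonzero(d["region"]); u=((xs.min()+xs.max())/2,(ys.min()+ys.max())/2)
    print(l,round(d["conf"],2),np.round(d["point"],1),xs.min(),xs.max(),ys.min(),ys.max(),"rim plate",toP(unproj("top",u,75)).round(1))
# circle fit at rims
g=cv2.GaussianBlur(cv2.resize(cv2.cvtColor(b,cv2.COLOR_BGR2GRAY)[180:270,180:285],None,fx=6,fy=6,interpolation=cv2.INTER_CUBIC),(0,0),3)
for rng in((30,36),(38,46),(49,57)):
    C=cv2.HoughCircles(g,cv2.HOUGH_GRADIENT,1,40,param1=60,param2=16,minRadius=rng[0],maxRadius=rng[1])
    if C is not None:
        for x,y,r in C[0][:6]: print(rng,round(float(r),1),toP(unproj("top",((x+.5)/6-.5+180,(y+.5)/6-.5+180),83)).round(1))
E
```

```text
medium (-9, -24) 0.87 (array([-13.58 , -23.201,   0.043]), np.float64(0.126))
medium (-9, 50) 0.72 (array([-15.112,  54.5  ,   0.171]), np.float64(0.354))
small (-61, -21) 0.66 (array([-6.2243e+01, -2.1196e+01, -1.3000e-02]), np.float64(0.078))
large (51, -57) 0.54 (array([ 5.1895e+01, -5.4240e+01,  7.0000e-03]), np.float64(0.238))
large (51, 44) 0.59 (array([5.2627e+01, 5.3474e+01, 3.2000e-02]), np.float64(0.448))
medium (-10, -95) 0.66 (array([-1.3278e+01, -9.7585e+01,  1.7000e-02]), np.float64(0.08))
medium (-9, -24) 0.57 (array([-15.371, -23.154,   0.148]), np.float64(0.146))
t 62.67 pos [406.  282.7 197.5] plate [-102.8  129.3] w 0.8 gf 0.0 ft [ 0.6 -0.6 -0.3] q6 -1.15
shift cm [-1.48 -0.93 13.75] turn 0.0 tilt 0.01
large 0.67 [207.6 209.5] 196 214 202 219 rim plate [44.6 43.5]
large 0.64 [236.6 204.5] 228 245 196 214 rim plate [ 47.8 -56. ]
large 0.28 [178.6 204.8] 175 182 201 208 rim plate [ 75.3 123.1]
medium 0.76 [252.7 219.9] 246 258 216 230 rim plate [-15.3 -96.3]
medium 0.7 [205.2 230.5] 198 212 222 236 rim plate [-13.   50.4]
medium 0.65 [393.  243.7] 385 401 232 246 rim plate [-127.3 -521. ]
medium 0.52 [228.5 223.8] 222 236 219 233 rim plate [-14.4 -24.4]
small 0.74 [360.5 163.4] 352 370 154 174 rim plate [ 122.3 -464.2]
small 0.65 [228.3 243.3] 224 235 237 247 rim plate [-64.  -19.6]
small 0.62 [309.1 229.6] 307 315 226 235 rim plate [ -64.8 -274.1]
```

```bash
python3 - <<'E'
from tilt import *
def cost_at(reg,t,x0):
    ys,xs=np.nonzero(reg); o=np.array([xs.min()-6,ys.min()-6]); k=6
    R_=cv2.resize(reg[o[1]:ys.max()+7,o[0]:xs.max()+7].astype(np.float32),None,fx=k,fy=k)>.5
    def c(q):
        m=np.zeros(R_.shape,np.uint8); cv2.fillPoly(m,[np.int32(((cupmask([q[0],q[1],t],22,20.5,53)-o+.5)*k-.5)*16)],1,shift=4); m=m>0
        return 1-(m&R_).sum()/(m|R_).sum()
    r=minimize(c,x0,method="Nelder-Mead",options=dict(initial_simplex=[x0,[x0[0]+6,x0[1]],[x0[0],x0[1]+6]])); return r.x.round(1).tolist(),round(r.fun,3)
for i in range(4):
    optics.get_image("side")
    for d in spotter.regions_of("side","medium_1"):
        p_=np.array(d["point"]); 
        for nm,c0 in(("m3",(-12,-96)),("m2",(-10,-24))):
            if d["conf"]>.25 and np.hypot(*(p_-proj("side",W(*c0,58))[0]))<8:
                ys,xs=np.nonzero(d["region"]); print(nm,round(d["conf"],2),xs.min(),xs.max(),ys.min(),ys.max(),[(t,cost_at(d["region"],t,c0)) for t in(-.2,-.1,0,.1,.2)])
E
```

```text
m2 0.89 216 232 185 209 [(-0.2, ([-10.2, -33.7], np.float64(0.178))), (-0.1, ([-11.0, -29.7], np.float64(0.139))), (0, ([-10.8, -23.2], np.float64(0.109))), (0.1, ([-15.5, -26.2], np.float64(0.107))), (0.2, ([-19.9, -27.8], np.float64(0.132)))]
m3 0.84 231 247 193 217 [(-0.2, ([-9.9, -103.6], np.float64(0.132))), (-0.1, ([-10.9, -100.6], np.float64(0.101))), (0, ([-12.2, -97.3], np.float64(0.077))), (0.1, ([-17.2, -100.9], np.float64(0.094))), (0.2, ([-22.2, -103.7], np.float64(0.13)))]
m2 0.63 216 232 185 208 [(-0.2, ([-8.9, -31.2], np.float64(0.179))), (-0.1, ([-10.2, -27.7], np.float64(0.146))), (0, ([-10.5, -23.6], np.float64(0.123))), (0.1, ([-15.8, -26.9], np.float64(0.126))), (0.2, ([-19.4, -26.9], np.float64(0.143)))]
m3 0.6 231 248 192 217 [(-0.2, ([-8.4, -102.7], np.float64(0.117))), (-0.1, ([-9.3, -99.8], np.float64(0.085))), (0, ([-9.9, -95.6], np.float64(0.079))), (0.1, ([-13.7, -98.2], np.float64(0.085))), (0.2, ([-18.0, -101.2], np.float64(0.122)))]
m3 0.82 232 247 193 217 [(-0.2, ([-11.1, -105.0], np.float64(0.172))), (-0.1, ([-11.6, -101.5], np.float64(0.14))), (0, (
[... 157 characters left out ...]
 ([-8.5, -28.1], np.float64(0.227))), (-0.1, ([-10.4, -25.2], np.float64(0.202))), (0, ([-10.3, -20.8], np.float64(0.18))), (0.1, ([-15.1, -22.3], np.float64(0.179))), (0.2, ([-22.3, -28.7], np.float64(0.177)))]
m2 0.62 216 232 184 208 [(-0.2, ([-8.5, -28.1], np.float64(0.175))), (-0.1, ([-8.7, -24.4], np.float64(0.139))), (0, ([-9.5, -21.3], np.float64(0.111))), (0.1, ([-15.3, -24.6], np.float64(0.111))), (0.2, ([-18.8, -26.0], np.float64(0.121)))]
m3 0.58 231 247 193 217 [(-0.2, ([-9.7, -103.0], np.float64(0.142))), (-0.1, ([-11.0, -100.6], np.float64(0.104))), (0, ([-12.0, -97.0], np.float64(0.075))), (0.1, ([-17.0, -100.5], np.float64(0.09))), (0.2, ([-21.4, -104.0], np.float64(0.125)))]
```

The third medium now fits best upright at px ≈ -12, with its foot lower in the image than before, so it is on the white top. All six cups are in their lanes and the probe is home. Next is the toggle.

move_arm(rows=[[-1.3,-0.9,2,0,0],[0,0,4,0,0],[0,0,4,0,0],[0,0,3,0,0],[0,0,1,0,0],[0,0,0,0,0],[0,0,0,0,0]])

```text
t: 64.25
ee_pos: [420.7, 276.8, 58.6]
orientation: [-0.258, 3.129, 0.001]
ft_force: [0.2, -0.2, 0.1]
width: 0.4
grasp_force: 0.0
```

```bash
python3 go.py p -45 120 57
```

```text
t 64.25 pos [420.7 276.8  58.6] plate [-89.2 121.1] w 0.4 gf 0.0 ft [ 0.2 -0.2  0.1] q6 -1.18
shift cm [-4.42 -0.11  0.16] turn 0.1 tilt 0.11
```

move_arm(rows=[[-1,0,0,0,0],[-1,0,0,0,0],[-1,0,0,0,0],[-0.8,0,0,0,0],[-0.6,0,0,0,0],[0,0,0,0,0]])

```text
t: 65.0
ee_pos: [462.2, 283.0, 57.0]
orientation: [0.257, -3.128, 0.001]
ft_force: [-4.7, 0.4, 2.7]
width: 0.4
grasp_force: 2.6
```

```bash
python3 go.py p -42 120 57; python3 - <<'E'
from cups import *
def red(im,n):
    r=(im[...,2].astype(int)-np.maximum(im[...,0],im[...,1])>70); q=proj(n,W(-42,120,75))[0].astype(int)
    m=np.zeros_like(r); m[q[1]-12:q[1]+12,q[0]-12:q[0]+12]=1; ys,xs=np.nonzero(r&m); return (len(xs),xs.mean().round(1) if len(xs) else 0,ys.mean().round(1) if len(xs) else 0)
t=cv2.imread("pics/raw_side.png"); print("before",red(t,"side"),red(cv2.imread("pics/top0.png"),"top"),"now",red(optics.get_image("side"),"side"),red(optics.get_image("top"),"top"))
for a in(-.45,.45):
    X=W(-42+26*np.sin(a),120,60+26*np.cos(a)); print(a,proj("side",X).round(1),proj("top",X).round(1))
E
```

```text
t 65.0 pos [462.2 283.   57. ] plate [-47.2 120.5] w 0.4 gf 2.6 ft [-4.7  0.4  2.7] q6 -1.21
shift cm [-0.52 -0.05 -0.  ] turn 0.0 tilt 0.18
before (21, np.float64(183.6), np.float64(177.6)) (10, np.float64(182.8), np.float64(245.4)) now (18, np.float64(189.9), np.float64(176.1)) (0, 0, 0)
-0.45 [[183.6 177.4]] [[183.6 244.8]]
0.45 [[190.6 175.7]] [[182.7 237.6]]
```

move_arm(rows=[[-0.3,0,0,0,0],[-0.1,0,0,0,0],[0,0,0,0,0]])

```text
t: 65.47
ee_pos: [462.9, 283.0, 56.7]
orientation: [0.257, -3.122, 0.004]
ft_force: [-15.9, 1.5, 9.7]
width: 0.5
grasp_force: 8.1
```

move_arm(rows=[[2,0,0,0,0],[2,0,0,0,0],[2,0,-1,0,0],[0,0,-4,0,0],[1,0,-5,0,0],[2,2,-4,0,0],[0,3,0,0,0],[0,0,0,0,0]])

```text
t: 66.47
ee_pos: [370.9, 320.4, 198.4]
orientation: [-0.261, 3.128, 0.003]
ft_force: [0.2, 0.4, -0.3]
width: 0.8
grasp_force: 0.0
```

```bash
python3 - <<'E'
from cups import *
o=get_obs(); print(o["t"],o["ee_pos"],o["ft_force"])
def red(im,n):
    r=(im[...,2].astype(int)-np.maximum(im[...,0],im[...,1])>70); q=proj(n,W(-42,120,75))[0].astype(int)
    m=np.zeros_like(r); m[q[1]-12:q[1]+12,q[0]-12:q[0]+12]=1; ys,xs=np.nonzero(r&m); return (len(xs),xs.mean().round(1) if len(xs) else 0,ys.mean().round(1) if len(xs) else 0)
a=optics.get_image("side");b=optics.get_image("top"); print(red(a,"side"),red(b,"top"))
for ang in(.25,.45):
    X=W(-42+26*np.sin(ang),120,60+26*np.cos(ang)); print(ang,proj("side",X).round(1),proj("top",X).round(1))
b0=cv2.imread("pics/raw_top.png"); s0=cv2.imread("pics/raw_side.png")
q=lambda A,B,sl:cv2.absdiff(A,B).max(2)[sl]
print("side diff lanes",[(int((q(a,s0,np.s_[170:240,200:280])>60).sum()))],"top diff lanes",int((q(b,b0,np.s_[190:262,190:280])>60).sum()))
for l in("large","medium","small"):
  for d in spotter.regions_of("top",l+"_1"):
    if d["conf"]<.3: continue
    ys,xs=np.nonzero(d["region"]); u=((xs.min()+xs.max())/2,(ys.min()+ys.max())/2)
    print(l,round(d["conf"],2),np.round(d["point"],1),toP(unproj("top",u,75)).round(1))
bl=(a[...,0].astype(int)-a[...,2]>60)[150:180,212:232]; ys,xs=np.nonzero(bl); print("probe",xs.min()+212,xs.max()+212,ys.min()+150,ys.max()+150)
E
python3 tilt.py
```

```text
66.475 [370.94270153 320.38677029 198.35707628] [ 0.19613634  0.37103573 -0.31759118]
(21, np.float64(189.9), np.float64(176.2)) (15, np.float64(182.4), np.float64(237.9))
0.25 [[189.1 175.5]] [[182.8 239.1]]
0.45 [[190.6 175.7]] [[182.7 237.6]]
side diff lanes [17] top diff lanes 6
large 0.78 [206.2 209.3] [44.4 41.9]
large 0.49 [235. 205.] [ 46.7 -52.7]
medium 0.72 [228.7 223.8] [-12.9 -24.6]
medium 0.69 [393.5 240.3] [-127.1 -519.5]
medium 0.59 [250.9 220.5] [-15.1 -94.7]
medium 0.47 [204.4 231.1] [-13.3  48.8]
small 0.57 [251.3 219.1] [-16.4 -93. ]
small 0.42 [219.3 227.4] [-7.8 -0.2]
probe 219 223 157 174
medium (-10, -95) 0.84 (array([-1.2807e+01, -9.7477e+01,  1.1000e-02]), np.float64(0.07))
medium (-9, -24) 0.76 (array([-15.81 , -24.417,   0.086]), np.float64(0.146))
medium (-9, 50) 0.65 (array([-11.568,  53.789,   0.145]), np.float64(0.42))
small (-61, -21) 0.65 (array([-6.4649e+01, -2.4265e+01,  2.3000e-02]), np.float64(0.062))
large (51, 44) 0.64 (array([53.357, 59.876,  0.136]), np.float64(0.365))
```

The toggle hit its stop at 16 N. The cups and probe have not moved since the pre-toggle pictures, and the arm is clear. Handing in.

```bash
python3 -c "
from workcell import close_job
print(close_job())"
```

```text
the job is handed in; nothing more can be done
None
```

I handed the job in at about 66 s with all six cups present in their lanes (2 large, 3 medium, 1 small), the probe fully home and the toggle thrown last; my final camera checks agreed with this, but the hand-in returned no verdict.

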